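# Fetch the spice jar from behind the canisters

## Task

Get the small green-capped jar out from behind the two tall canisters on the pink rack: first move the red and the blue canister onto the steel tray, then, while both stand there, set the jar on the middle of the black mat, and finally put each canister back where it stood on the rack. Set everything down upright and gently, never dropping or tipping it over, and leave the caddy, saucers, pot lid and scoop where they are.

Things in the scene. Friction and masses are not known exactly. Their poses are not given: they have to be found in the camera images.
- red_can_mid (a point): tall round aluminium canister with a red lid and red band, 52 mm diameter, 130 mm tall, loose, about 0.2 to 0.4 kg; the point is its centre, 65 mm above its underside, z up. At the start it stands on the rack's lower deck in one of the two front places
- blue_can_mid (a point): the same canister with a blue lid and blue band, in the other front place of the lower deck; the point is its centre, 65 mm above its underside. The two canisters stand 105 to 120 mm apart (centres), side by side along the rack's y, 50 to 60 mm in front of (rack -x of) the jar
- jar_mid (a point): small round cream jar with a green cap, 44 mm diameter, 50 mm tall, loose; the point is its centre, 25 mm above its underside. It stands on the rack's lower deck behind the canisters, in front of the raised upper deck; the canisters, 80 mm taller than it and 15 to 48 mm away from it, leave no room for a gripper's body
- rack: pink two-tier plastic rack standing on a piece of pallet slat, fixed, 250 mm deep (its x), 270 mm wide (its y); origin on the table under its centre, x pointing from its open front to its back, z up. Lower deck's top is 40 mm above the table, with 14 mm lips at the front and side edges; the upper deck's top is at 110 mm, from x = +33 to +125 mm, and carries the caddy
- tray: low rectangular steel tray lying flat, fixed, 230 mm (its x) by 140 mm (its y), rim 14 mm high, walls and floor 4 mm thick; origin under its centre on the table. Side area for the two canisters: both fit next to each other along its x, for example 50 mm either side of the centre
- mat: round black rubber mat, fixed, 96 mm diameter, 8 mm thick; origin at the centre of its underside on the table. The jar goes on its middle
- caddy: bystander: closed white and grey cutlery caddy with an orange press button, 60 mm (x) by 162 mm (y) by 102 mm tall, loose on the rack's upper deck (top at about 212 mm over the table, front face about 70 mm behind the jar's centre); origin at the centre of its underside
- saucers: bystander: stack of three melamine saucers, 136 mm diameter, 52 mm tall; origin at the centre of its underside
- pot_lid: bystander: aluminium rice pot lid, 170 mm diameter, lying flat, black knob up to 44 mm; origin at the centre of its underside
- scoop: bystander: yellow plastic scoop, 165 mm long along its x, 55 mm wide, 32 mm high, lying between robot and rack; origin on the table under it, near the middle
Mind the look-alikes: they are no part of the job. Leave any brown or turquoise look-alike of the part that bears blue_can_mid alone. Leave any white look-alike of the part that bears red_can_mid alone.

How it is judged (in metres and radians):
On the way, in this order (a step that is already met when the one before it is completed fails the run):
1. both canisters stand upright and released on the steel tray, with the jar still in its place (within 30 mm) (x of red_can_mid in the frame of tray between -0.092 and 0.092 m and y of red_can_mid in the frame of tray between -0.047 and 0.047 m and z of red_can_mid in the frame of tray between 0.055 and 0.085 m and linear speed of each of red_can, blue_can below 0.03 m/s and contact force between the fingers and red_can below 0.1 N and angle between each of red_can_mid, blue_can_mid's own z axis and vertical below 0.15 rad and x of blue_can_mid in the frame of tray between -0.092 and 0.092 m and y of blue_can_mid in the frame of tray between -0.047 and 0.047 m and z of blue_can_mid in the frame of tray between 0.055 and 0.085 m and contact force between the fingers and blue_can below 0.1 N and distance of jar_mid from where it was at the start of the episode below 0.03 m), for 0.2 s.
2. the jar stands upright and released on the middle of the black mat (within 15 mm) while both canisters are still on the tray (horizontal distance between jar_mid and mat below 0.015 m and z of jar_mid in the frame of mat between 0.026 and 0.042 m and linear speed of each of jar, red_can, blue_can below 0.03 m/s and contact force between the fingers and jar below 0.1 N and angle between each of jar_mid, red_can_mid, blue_can_mid's own z axis and vertical below 0.15 rad and x of red_can_mid in the frame of tray between -0.092 and 0.092 m and y of red_can_mid in the frame of tray between -0.047 and 0.047 m and z of red_can_mid in the frame of tray between 0.055 and 0.085 m and contact force between the fingers and red_can below 0.1 N and x of blue_can_mid in the frame of tray between -0.092 and 0.092 m and y of blue_can_mid in the frame of tray between -0.047 and 0.047 m and z of blue_can_mid in the frame of tray between 0.055 and 0.085 m and contact force between the fingers and blue_can below 0.1 N), for 0.2 s.
At the end, for the whole second after the job is handed in: The jar stands upright on the black mat, its centre within 15 mm of the mat's; the red and the blue canister each stand upright on the rack within 15 mm of where they stood at the start; all three are released and at rest (horizontal distance between jar_mid and mat below 0.015 m and z of jar_mid in the frame of mat between 0.026 and 0.042 m and linear speed of each of jar, red_can, blue_can below 0.03 m/s and contact force between the fingers and jar below 0.1 N and angle between each of jar_mid, red_can_mid, blue_can_mid's own z axis and vertical below 0.15 rad and distance of each of red_can_mid, blue_can_mid from where it was at the start of the episode below 0.015 m and contact force between the fingers and red_can below 0.1 N and contact force between the fingers and blue_can below 0.1 N); the robot touches nothing.
It fails at once if the caddy, saucers, pot lid or scoop is shifted by more than 25 mm (distance of any of caddy, saucers, pot_lid, scoop from where it was at the start of the episode above 0.025 m).
It fails at once if a canister or the jar is tipped over (more than 45 degrees) (angle between any of red_can_mid, blue_can_mid, jar_mid's own z axis and vertical above 0.8 rad).
It fails at once if a canister or the jar is dropped (falls free faster than 0.6 m/s, about 20 mm) ((linear speed of red_can above 0.6 m/s and contact force between the fingers and red_can below 0.1 N) or (linear speed of blue_can above 0.6 m/s and contact force between the fingers and blue_can below 0.1 N) or (linear speed of jar above 0.6 m/s and contact force between the fingers and jar below 0.1 N)).
It also fails if it takes over 133 s, if anything falls off the work surface, if the arm or the gripper's body presses on something with over 40 N, if the wrist force passes 120 N, or if a joint passes its speed limit or range.

## Robot

A 6-joint arm with a two-finger parallel gripper is mounted at the origin on the work surface. World frame = base frame: x ahead of the robot, y to its left, z up, the work surface at z = 0. Lengths are in mm, angles in rad, forces in N, time in s.
With the tool pointing down it reaches from about 350 to 775 mm from the base axis. Payload 7.3 kg.
Tool frame: the origin (TCP) lies at the very end of the fingers, on their centre line; the grasp point (between the pads) lies 19 mm behind it; x points along the fingers, y is the direction in which the jaws open and shut, and the axes are right-handed (so a half turn about x gives the same grasp; the last joint's range is limited). The gripper opens to 92 mm and grips with 3 to 60 N. Pads are 19 mm wide; open, the fingers measure 130 mm over their backs; the gripper's body (75 mm by 190 mm) begins 47 mm behind the grasp point.
Start: joints at [-1.384, 0.342, 1.524, -0, 1.275, -0.146], TCP at [171.535, -496.206, 226.741] pointing down, gripper open.
Joint ranges: [-2.53, 2.53], [-0.77, 2.02], [0.04, 2.7], [-1, 4.14], [0.28, 2.66], [-3.11, 3.11]. Speed limits (rad/s): [2.57, 2.57, 3.14, 3.14, 3.14, 3.14].

## Interface

Orientations are given as [roll, pitch, yaw] about the fixed x, y, z axes, in that order (R = Rz(yaw) Ry(pitch) Rx(roll)).
In Python, from plant import sensors, capture, bot gives the robot as it stands.
- The arm moves only by the shell command python3 -m crank 'ROWS' [OPENING]. ROWS is JSON, a list of rows, each an object of numbers: "dx", "dy", "dz": the shift along the tool's x, y, z in cm; "spin": the turn about the tool's x in rad. A call has 1 to 20 rows; each row is the pose to reach, as a shift and turn from the pose commanded when the call began, along the tool's axes at that moment; what a row does not reach only later rows make up. A row lasts 1/12 s, in which the tool goes at most 41.7 mm and 7.16 degrees, less where a joint would pass 70% of its speed; a pose out of reach is approached as far as the arm can. A call with a gripper value outside its range is refused whole. OPENING is the opening in per cent of the stroke, from 0 (shut) to 100 (fully open), set as the call begins (- or left out, the last holds). The fingers move at their own pace and stop on an object; the grip force is fixed at half the most. Time passes only in rows, so rows that repeat a pose let the fingers close. It gives the time, the measured TCP pose, the force and the opening at its end, in the units of the state.
- sensors.get_obs(): the state, without advancing time (a new reading comes with each control period).
- capture(name): name is "scene" or "side" or "wrist"; returns a dict with "frame" (400x640x3 uint8, blue, green, red), "vfov" (degrees; the focal length in pixels is half the picture's height over the tangent of half this angle, whatever the lens; pixels are square), "cx", "cy" (the principal point, pixels), "view" (4x4, takes a point from world to camera coordinates); the wrist camera has in their place "mount" (4x4, takes a point from camera to tool coordinates, whose origin is the TCP and whose axes are the tool frame's). Camera axes: x right, y down, z forward; pixel columns grow to the right and rows downward; lengths in mm; the calibration is good to about 2 mm. A picture is of the moment at which its call begins: read the wrist's pose just before it. There is no depth.
- bot.close_job(): hands the job in, once; it reports no verdict.
The state is a dict: "time": time; "joint_positions": joint angles; "dq": joint speeds; "tau": joint torques, N m; "tool_pos": TCP position; "tcp_rot": TCP orientation; "contact_force": force on the tool from outside, world axes, zero at the start; "moment": the same for the moment, N m; "grip_width": finger opening in mm.
Only numpy, scipy, OpenCV 4.12 (cv2) and the standard library are available. Lean on these libraries where they do the work, as an engineer would, in place of code of your own. Each camera call takes 0.05 s, during which the arm holds its last target.

## Working session

There is one attempt and no reset: what is moved stays moved. The work goes in short steps, Python scripts to look and compute and a shell command to move; the robot and the scene stay as the last step left them, time stands still between calls to the robot, and variables do not carry over. Pictures are saved under pics/ and viewed, and the job is handed in when it is done.

```bash
ls; mkdir -p pics
python3 - <<'E'
from plant import sensors, capture
import cv2
o=sensors.get_obs(); print(o)
for n in ["scene","side","wrist"]:
    c=capture(n); cv2.imwrite(f"pics/{n}0.png",c["frame"]); print(n,{k:v for k,v in c.items() if k!="frame"})
E
```

```text
pics
{'time': 0.0, 'joint_positions': array([-1.38398174e+00,  3.42710667e-01,  1.52504965e+00,  2.45101763e-05,
        1.27539659e+00, -1.45981882e-01]), 'dq': array([ 0.001198  , -0.00074643, -0.00014165,  0.00120784, -0.00221734,
        0.00024581]), 'tau': array([ 5.72531353e-04, -4.31241417e+01, -2.44220048e+01,  7.18861562e-02,
        5.58011059e-02, -1.41264632e-04]), 'tool_pos': array([ 171.46894159, -495.76341523,  226.03983457]), 'tcp_rot': array([-1.73176009,  1.56923189,  1.74262188]), 'contact_force': array([0.33766115, 0.38270334, 0.49201865]), 'moment': array([ 0.02392771, -0.01379508,  0.06598401]), 'grip_width': 91.77840313922601}
scene {'vfov': 55.01321903473553, 'cx': 319.5128615357765, 'cy': 198.16898693758293, 'view': array([[ 8.82334574e-01,  4.70159103e-01,  2.08834221e-02,
        -4.97955303e+02],
       [ 3.04587625e-01, -5.36658464e-01, -7.86907918e-01,
        -1.01737409e+02],
       [-3.58764656e-01,  7.00676895e-01, -6.16716962e-01,
         1.14635461e+03],
       [ 0.00000000e+00,  0.00000000e+00,  0.00000000e+00,
         1.00000000e+00]])}
side {
[... 165 characters left out ...]
e+02],
       [-1.30508402e-01,  6.85110586e-01, -7.16652664e-01,
         1.45965883e+02],
       [ 1.55110135e-01, -6.99824927e-01, -6.97270333e-01,
         9.49035711e+02],
       [ 0.00000000e+00,  0.00000000e+00,  0.00000000e+00,
         1.00000000e+00]])}
wrist {'vfov': 59.94161394711212, 'cx': 317.74915160399706, 'cy': 201.20641805638925, 'mount': array([[-5.89228456e-04, -2.46504701e-01,  9.69141416e-01,
        -1.57506757e+02],
       [ 9.99999717e-01, -5.97849619e-04,  4.55924740e-04,
         8.82828204e-01],
       [ 4.67013235e-04,  9.69141411e-01,  2.46504984e-01,
        -6.58095740e+01],
       [ 0.00000000e+00,  0.00000000e+00,  0.00000000e+00,
         1.00000000e+00]])}
```

View pics/scene0.png

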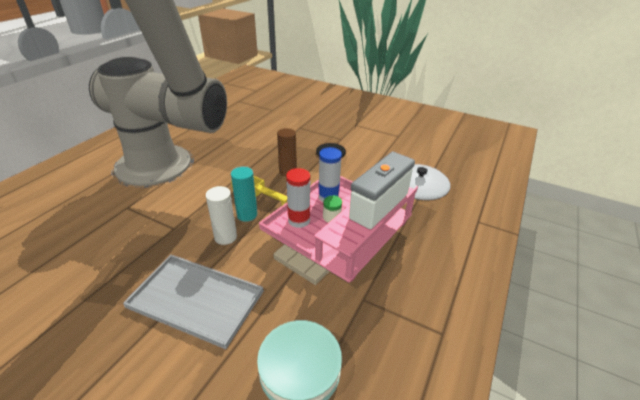

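View pics/side0.png

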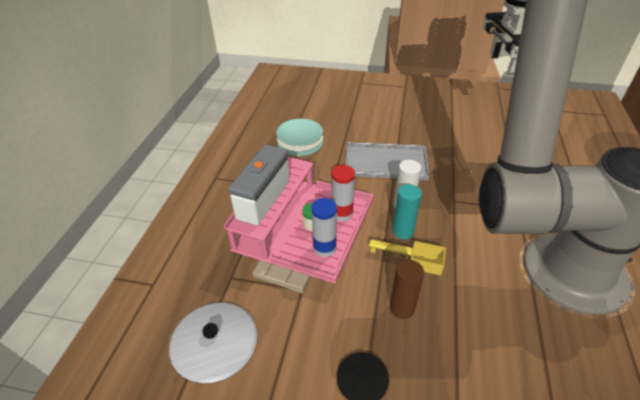

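View pics/wrist0.png

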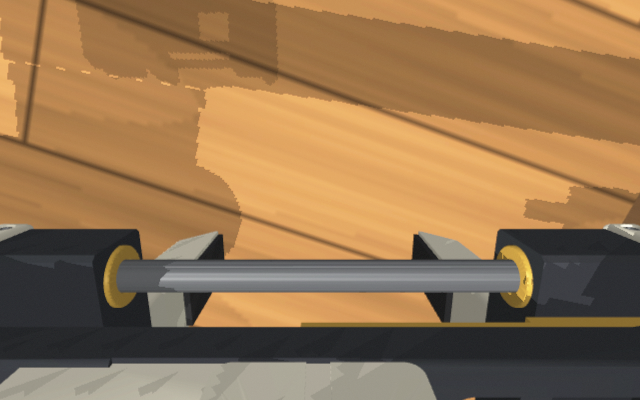

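Run:
```python
import cv2, numpy as np
s=cv2.imread("pics/scene0.png"); d=cv2.imread("pics/side0.png")
a=cv2.resize(s[130:290,230:430],None,fx=4,fy=3.75,interpolation=cv2.INTER_CUBIC)
a=cv2.resize(s[135:285,230:430],None,fx=4,fy=4,interpolation=cv2.INTER_CUBIC);cv2.imwrite("pics/z_s.png",a)
a=cv2.resize(d[140:290,230:430],None,fx=4,fy=4,interpolation=cv2.INTER_CUBIC);cv2.imwrite("pics/z_d.png",a)
```

```text
(no output)
```

View pics/z_s.png

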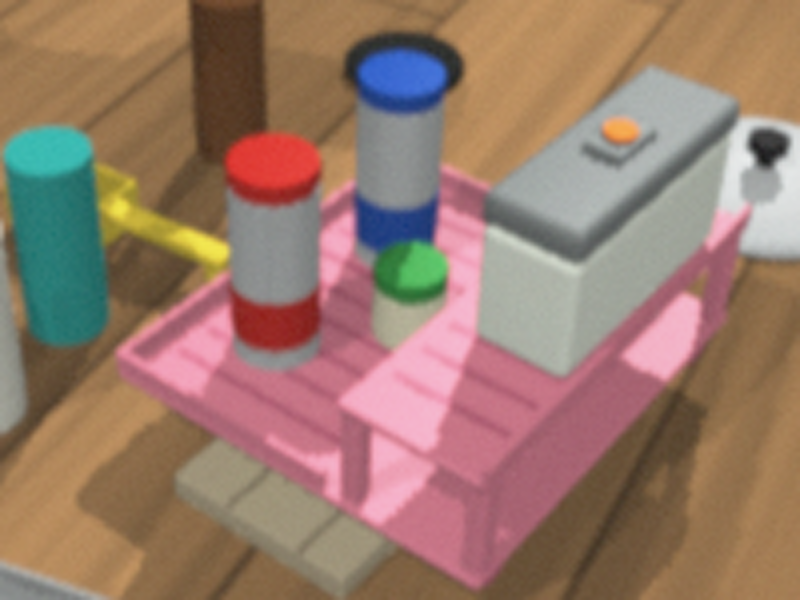

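View pics/z_d.png

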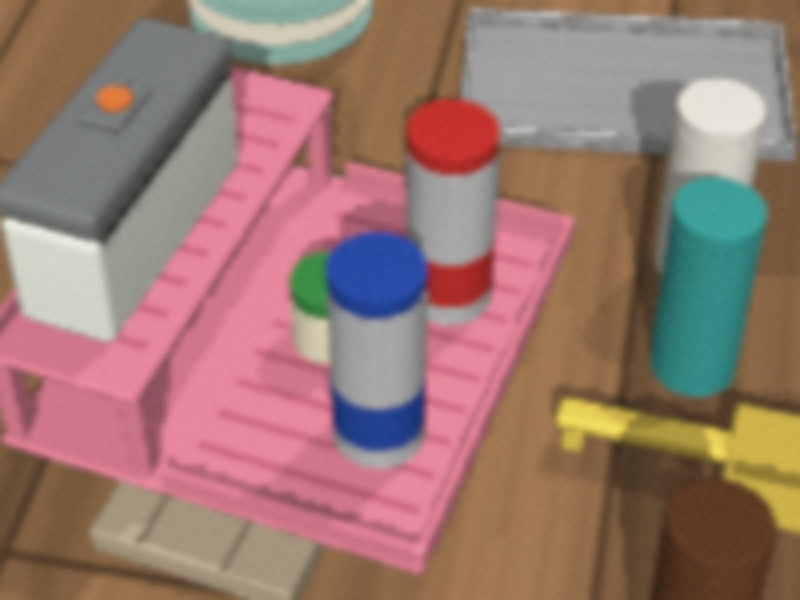

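```bash
cat > h.py <<'E'
import cv2, numpy as np
from scipy.spatial.transform import Rotation as R
from plant import sensors, capture
def calib(n):
    c=capture(n); return c
def ray(c,uv,o=None):
    f=200/np.tan(np.radians(c["vfov"])/2)
    d=np.array([(uv[0]-c["cx"])/f,(uv[1]-c["cy"])/f,1.])
    if "view" in c: M=np.linalg.inv(c["view"])
    else:
        T=np.eye(4);T[:3,:3]=R.from_euler("xyz",o["tcp_rot"]).as_matrix();T[:3,3]=o["tool_pos"];M=T@c["mount"]
    return M[:3,3],M[:3,:3]@d
def onz(c,uv,z,o=None):
    p,d=ray(c,uv,o); return (p+d*(z-p[2])/d[2])[:2]
def tri(c1,u1,c2,u2):
    p,d=ray(c1,u1);q,e=ray(c2,u2)
    s=np.linalg.lstsq(np.c_[d,-e],q-p,rcond=None)[0]
    a,b=p+d*s[0],q+e*s[1]; return (a+b)/2,np.linalg.norm(a-b)
E
python3 - <<'E'
from h import *
np.set_printoptions(precision=1,suppress=True)
s=capture("scene");d=capture("side")
for n,u,v,z in [("red",(298.3,175.5),(343,172.5),170),("blue",(330.5,153.2),(324.3,207),170),("jar",(332.5,201),(312,209.5),90),("mat",None,(362.5,377),8)]:
    if u: print(n,onz(s,u,z),onz(d,v,z),*tri(s,u,d,v))
    else: print(n,onz(d,v,z))
# lid masks
for nm,c in (("s",s),("d",d)):
    f=c["frame"];hsv=cv2.cvtColor(f,cv2.COLOR_BGR2HSV)
    for col,lo,hi in (("red",(174,150,60),(180,255,255)),("red2",(0,170,60),(6,255,255)),("blue",(105,150,60),(125,255,255)),("green",(50,120,40),(75,255,255)),("black",(0,0,0),(180,255,45))):
        m=cv2.inRange(hsv,lo,hi);k,l,st,ce=cv2.connectedComponentsWithStats(m)
        print(nm,col,[list(map(int,x)) for x in st[1:] if x[4]>60])
E
```

```text
red [533.7 -46. ] [530.1 -40. ] [531.1 -42.8 167.3] 1.0991152030090994
blue [552.4  69.2] [548.9  73.4] [550.1  71.9 168.1] 1.7906961133773278
jar [594.1   3.5] [591.8   6.7] [592.7   5.3  88.4] 1.0812264793077142
mat [428.1 330. ]
s red []
s red2 [[286, 168, 24, 18, 334], [289, 209, 20, 13, 181]]
s blue [[319, 147, 23, 16, 274], [320, 186, 18, 11, 139]]
s green [[324, 196, 17, 14, 191]]
s black [[205, 95, 20, 33, 333]]
d red []
d red2 [[332, 165, 22, 18, 325], [338, 205, 14, 11, 118]]
d blue [[312, 199, 24, 20, 393], [314, 240, 21, 12, 178]]
d green [[304, 204, 8, 14, 85]]
d black [[506, 0, 20, 7, 91], [486, 13, 34, 39, 252], [493, 43, 8, 14, 66], [606, 148, 33, 32, 285], [498, 158, 18, 12, 73], [479, 168, 24, 61, 1047], [572, 231, 34, 20, 100], [204, 324, 13, 14, 147], [338, 353, 50, 47, 1976]]
```

Run:
```python
from h import *
np.set_printoptions(precision=1,suppress=True)
s=capture("scene");d=capture("side")
print("mat scene",onz(s,(331,151.7),8), [onz(d,p,8) for p in ((337.5,377),(388.5,377),(362.5,352.5))])
a=cv2.resize(s["frame"][245:355,110:280],None,fx=4,fy=4,interpolation=cv2.INTER_CUBIC);cv2.imwrite("pics/t_s.png",a)
a=cv2.resize(d["frame"][130:200,330:450],None,fx=6,fy=6,interpolation=cv2.INTER_CUBIC);cv2.imwrite("pics/t_d.png",a)
a=cv2.resize(d["frame"][300:400,290:430],None,fx=5,fy=5,interpolation=cv2.INTER_CUBIC);cv2.imwrite("pics/m_d.png",a)
```

```text
mat scene [435.5 318.3] [array([472.5, 338.9]), array([382.1, 320.8]), array([434.6, 283.3])]
```

View pics/t_s.png

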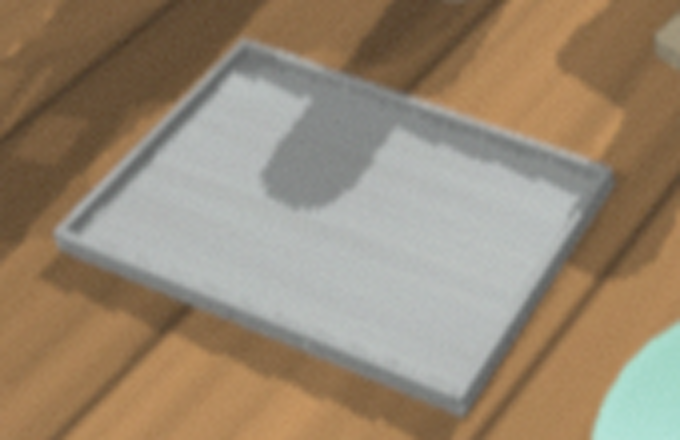

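View pics/t_d.png

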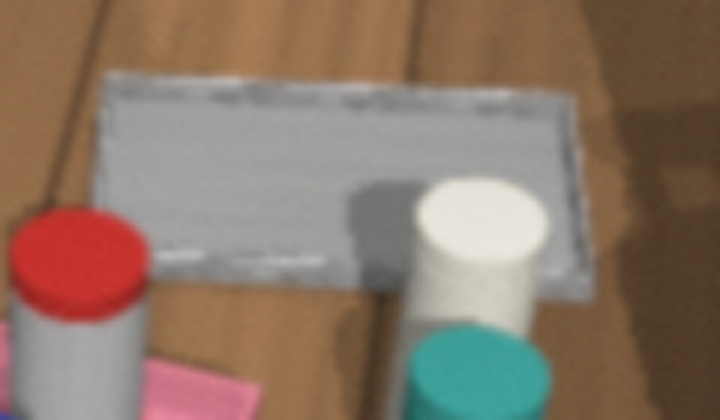

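View pics/m_d.png

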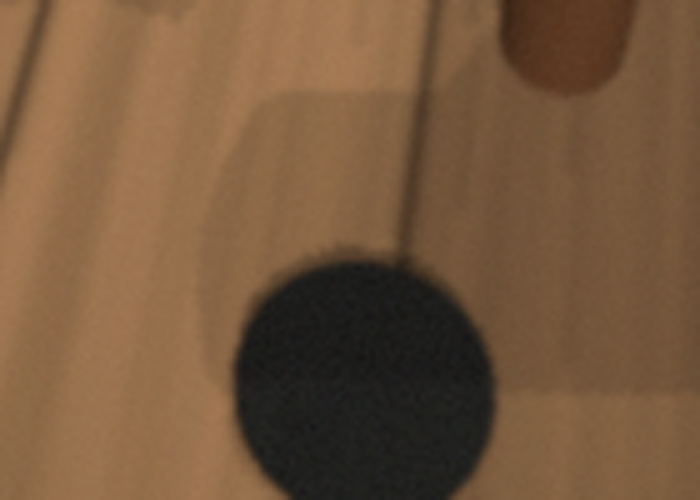

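Run:
```python
from h import *
np.set_printoptions(precision=1,suppress=True)
s=capture("scene");d=capture("side")
S=[onz(s,p,14) for p in ((171.2,255.6),(262.3,288),(225.7,345),(125.2,303.2))]
D=[onz(d,p,14) for p in ((347.7,142.5),(425.7,145.8),(428.5,177))]
print(S,np.mean(S,0));print(D,(D[0]+D[2])/2)
for nm,p,z in (("white",(219,195),130),("turq",(243,174),130),("brown",(287,134.5),130)): print(nm,onz(s,p,z))
for nm,p,z in (("white",(410,167),130),("turq",(409,193),130),("brown",(409,268),130)): print(nm,onz(d,p,z))
print("saucer",onz(s,(300,350),52),onz(d,(300,133),52),"caddy corners",[onz(s,p,212) for p in ((352.5,184.5),(375,195),(414,161),(392.5,153))],[onz(d,p,212) for p in ((232,185),(253,195),(287,150),(264,147))])
```

```text
[array([ 332.6, -255.2]), array([ 556.8, -232. ]), array([ 572.3, -366.5]), array([ 347.5, -389.9])] [ 452.3 -310.9]
[array([ 568.4, -364.9]), array([ 340.3, -390.5]), array([ 328.2, -249. ])] [ 448.3 -307. ]
white [ 393.7 -144.1]
turq [390.  -54.7]
brown [378.6 155.7]
white [ 385.8 -136.4]
turq [382.6 -44.8]
brown [370.  163.2]
saucer [ 703.2 -330.9] [ 705.3 -333.8] caddy corners [array([668.7, -72.8]), array([717.8, -82.2]), array([745.6,  66. ]), array([696.1,  73.8])] [array([732.1,  88.5]), array([681.8, 108.7]), array([654.5, -42.7]), array([706.9, -44. ])]
```

```bash
cat >> h.py <<'E'
def go(x,y,z=None,yd=None):
    """print tool-axis shift (cm) to TCP target and spin so tool y lies along yd"""
    o=sensors.get_obs();M=R.from_euler("xyz",o["tcp_rot"]).as_matrix();p=o["tool_pos"]
    t=np.array([x,y,p[2] if z is None else z]); print("t",round(o["time"],2),"tcp",p.round(1),"w",round(o["grip_width"],1),"F",o["contact_force"].round(1))
    print("d cm",(M.T@(t-p)/10).round(2),"\naxes",M.round(3).tolist())
    if yd is not None:
        v=M.T@np.array([yd[0],yd[1],0]); print("spin",np.arctan2(v[2],v[1]).round(3),"or half turn")
    return M
E
python3 - <<'E'
from h import *
go(531.5,-43,250,(.163,.987))
E
```

```text
t 0.45 tcp [ 171.5 -496.2  226.7] w 91.8 F [0.4 0.3 0.4]
d cm [ -2.33 -31.07 -48.83] 
axes [[-0.0, 0.327, -0.945], [0.0, -0.945, -0.327], [-1.0, -0.0, -0.0]]
spin -2.645 or half turn
```

```bash
python3 -m crank '[{"dx":-7,"dy":-4,"dz":-6,"spin":-0.12},{"dx":-7,"dy":-6,"dz":-9,"spin":-0.24},{"dx":-7,"dy":-8,"dz":-12,"spin":-0.36},{"dx":-7,"dy":-10,"dz":-15,"spin":-0.48},{"dx":-7,"dy":-12,"dz":-18,"spin":-0.60},{"dx":-7,"dy":-14,"dz":-21,"spin":-0.72},{"dx":-7,"dy":-16,"dz":-24,"spin":-0.84},{"dx":-7,"dy":-18,"dz":-27,"spin":-0.96},{"dx":-7,"dy":-20,"dz":-30,"spin":-1.08},{"dx":-7,"dy":-22,"dz":-33,"spin":-1.2},{"dx":-7,"dy":-24,"dz":-36,"spin":-1.32},{"dx":-7,"dy":-26,"dz":-39,"spin":-1.44},{"dx":-7,"dy":-28,"dz":-42,"spin":-1.56},{"dx":-7,"dy":-30,"dz":-45,"spin":-1.68},{"dx":-7,"dy":-31,"dz":-47,"spin":-1.8},{"dx":-7,"dy":-31,"dz":-48.8,"spin":-1.92},{"dx":-7,"dy":-31,"dz":-48.8,"spin":-2.04},{"dx":-7,"dy":-31,"dz":-48.8,"spin":-2.16},{"dx":-7,"dy":-31,"dz":-48.8,"spin":-2.28},{"dx":-7,"dy":-31,"dz":-48.8,"spin":-2.4}]' 100
python3 - <<'E'
from h import *
go(531.5,-43,300,(.163,.987)); print(sensors.get_obs()["joint_positions"])
E
```

```text
time: 2.12
tool_pos: [531.6, -43.6, 296.6]
tcp_rot: [-2.47, 1.571, -2.873]
contact_force: [-0.3, 0.0, -0.8]
grip_width: 91.5
t 2.12 tcp [531.6 -43.6 296.6] w 91.5 F [-0.3  0.  -0.8]
d cm [-0.34  0.05 -0.03] 
axes [[-0.0, 0.392, 0.92], [-0.0, 0.92, -0.392], [-1.0, -0.0, -0.0]]
spin -0.239 or half turn
[-2.25479386e-01  3.13628020e-01  1.37223542e+00 -1.31471366e-04
  1.45597141e+00 -1.39382866e+00]
```

```bash
python3 -m crank '[{"spin":-0.12},{"spin":-0.24},{"spin":-0.24},{"spin":-0.24},{"spin":-0.24},{"spin":-0.24}]'
python3 - <<'E'
from h import *
go(531.5,-43,300,(.163,.987));o=sensors.get_obs()
c=capture("wrist");cv2.imwrite("pics/w1.png",c["frame"])
E
```

```text
t 2.12 tcp [531.6 -43.6 296.6] w 91.5 F [-0.3  0.  -0.8]
d cm [-0.34  0.05 -0.03] 
axes [[-0.0, 0.392, 0.92], [-0.0, 0.92, -0.392], [-1.0, -0.0, -0.0]]
spin -0.239 or half turninvalid input at $[0]: expected keys dx, dy, dz, spin
```

View pics/w1.png

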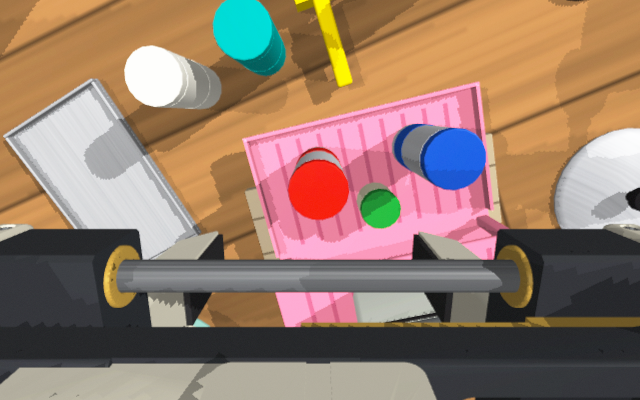

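```bash
python3 -m crank '[{"dx":0,"dy":0,"dz":0,"spin":-0.12},{"dx":0,"dy":0,"dz":0,"spin":-0.24},{"dx":0,"dy":0,"dz":0,"spin":-0.24},{"dx":0,"dy":0,"dz":0,"spin":-0.24},{"dx":0,"dy":0,"dz":0,"spin":-0.24},{"dx":0,"dy":0,"dz":0,"spin":-0.24}]'
cat > lids.py <<'E'
from h import *
import sys
np.set_printoptions(precision=1,suppress=True)
o=sensors.get_obs();c=capture("wrist");f=c["frame"];cv2.imwrite(f"pics/{sys.argv[1]}.png",f)
h=cv2.cvtColor(f,cv2.COLOR_BGR2HSV)
print("tcp",o["tool_pos"],o["tcp_rot"].round(3))
for col,lo,hi,z in (("red",(0,200,200),(6,255,255),170),("blue",(105,180,200),(125,255,255),170),("green",(50,120,150),(75,255,255),90)):
    m=cv2.inRange(h,lo,hi);k,l,st,ce=cv2.connectedComponentsWithStats(m)
    i=1+np.argmax(st[1:,4]);cn=max(cv2.findContours((l==i).astype(np.uint8),0,2)[0],key=len)
    e=cv2.fitEllipse(cv2.convexHull(cn))
    zz=float(sys.argv[2]) if len(sys.argv)>2 and col!="green" else z
    print(col,st[i],"ell",np.array(e[0]),np.array(e[1]),"world",onz(c,e[0],zz,o))
E
python3 lids.py w2
```

```text
time: 2.67
tool_pos: [531.5, -43.8, 296.7]
tcp_rot: [-0.854, 1.571, -1.026]
contact_force: [0.4, -0.9, 0.1]
grip_width: 92.0
tcp [531.5 -43.8 296.7] [-0.9  1.6 -1. ]
red [ 290  161   60   59 2753] ell [319.2 189.7] [58.6 59.7] world [528.4 -43. ]
blue [ 426  162   60   57 2665] ell [456. 190.] [55.5 61.2] world [548.3  69.9]
green [353 214  38  27 664] ell [372.8 226.5] [25.2 38.5] world [596.8   5.5]
```

View pics/w2.png

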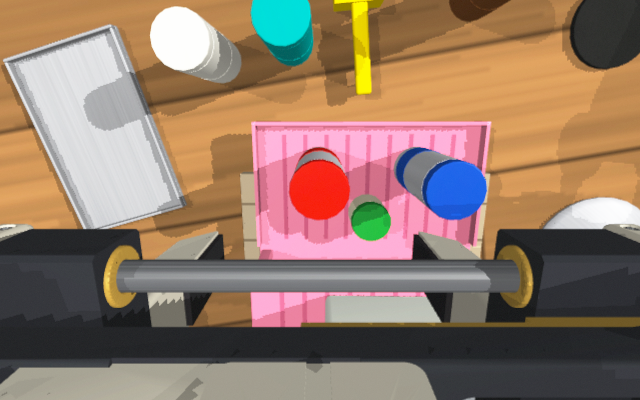

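```bash
python3 -m crank '[{"dx":2,"dy":0,"dz":-0.1,"spin":0},{"dx":5,"dy":0,"dz":-0.1,"spin":0},{"dx":8,"dy":0,"dz":-0.1,"spin":0},{"dx":11,"dy":0,"dz":-0.1,"spin":0},{"dx":14,"dy":0,"dz":-0.1,"spin":0},{"dx":16,"dy":0,"dz":-0.1,"spin":0},{"dx":17.5,"dy":0,"dz":-0.1,"spin":0},{"dx":18,"dy":0,"dz":-0.1,"spin":0},{"dx":18,"dy":0,"dz":-0.1,"spin":0},{"dx":18,"dy":0,"dz":-0.1,"spin":0}]'
python3 - <<'E'
from h import *
go(530,-43,116);c=capture("wrist");cv2.imwrite("pics/w3.png",c["frame"])
E
```

```text
time: 3.55
tool_pos: [531.0, -43.7, 117.3]
tcp_rot: [-0.148, 1.57, -0.318]
contact_force: [-0.1, -0.5, 0.5]
grip_width: 91.5
t 3.55 tcp [531.  -43.7 117.3] w 91.5 F [-0.1 -0.5  0.5]
d cm [ 0.13  0.06 -0.11] 
axes [[0.001, 0.169, 0.986], [-0.0, 0.986, -0.169], [-1.0, -0.0, 0.001]]
```

View pics/w3.png

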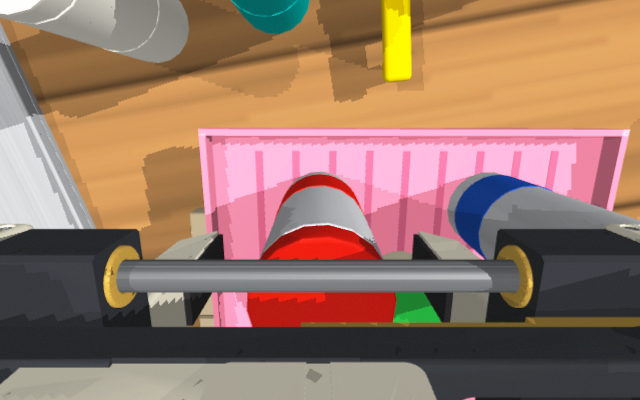

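```bash
python3 -m crank '[{"dx":0,"dy":0,"dz":0,"spin":0},{"dx":0,"dy":0,"dz":0,"spin":0},{"dx":0,"dy":0,"dz":0,"spin":0},{"dx":0,"dy":0,"dz":0,"spin":0},{"dx":0,"dy":0,"dz":0,"spin":0},{"dx":0,"dy":0,"dz":0,"spin":0},{"dx":0,"dy":0,"dz":0,"spin":0},{"dx":0,"dy":0,"dz":0,"spin":0},{"dx":0,"dy":0,"dz":0,"spin":0},{"dx":0,"dy":0,"dz":0,"spin":0}]' 0
```

```text
time: 4.43
tool_pos: [530.5, -43.6, 116.7]
tcp_rot: [-0.277, 1.571, -0.446]
contact_force: [0.6, 1.7, 0.0]
grip_width: 51.6
```

```bash
python3 -m crank '[{"dx":-0.5,"dy":0,"dz":0,"spin":0},{"dx":-1.5,"dy":0,"dz":0,"spin":0},{"dx":-3,"dy":0,"dz":0,"spin":0},{"dx":-4.5,"dy":0,"dz":0,"spin":0},{"dx":-5.5,"dy":0,"dz":0,"spin":0},{"dx":-6,"dy":-0.5,"dz":0,"spin":0},{"dx":-6,"dy":-1.5,"dz":0.1,"spin":0},{"dx":-6,"dy":-3,"dz":0.2,"spin":0},{"dx":-6,"dy":-5,"dz":0.3,"spin":0},{"dx":-6,"dy":-7,"dz":0.4,"spin":0},{"dx":-6,"dy":-9,"dz":0.5,"spin":0},{"dx":-6,"dy":-11,"dz":0.6,"spin":0},{"dx":-6,"dy":-13,"dz":0.8,"spin":0},{"dx":-6,"dy":-15,"dz":0.9,"spin":0},{"dx":-6,"dy":-17,"dz":1,"spin":0},{"dx":-6,"dy":-19,"dz":1.1,"spin":0},{"dx":-6,"dy":-21,"dz":1.2,"spin":0},{"dx":-6,"dy":-23,"dz":1.3,"spin":0},{"dx":-6,"dy":-24.5,"dz":1.4,"spin":0},{"dx":-6,"dy":-25.6,"dz":1.5,"spin":0}]'
python3 -m crank '[{"dx":0,"dy":-0.4,"dz":0,"spin":0},{"dx":0,"dy":-0.6,"dz":0,"spin":0},{"dx":0,"dy":-0.6,"dz":0,"spin":0},{"dx":0,"dy":-0.6,"dz":0,"spin":0}]'
python3 - <<'E'
from h import *
go(501,-304,80.7);c=capture("wrist");cv2.imwrite("pics/w4.png",c["frame"]);c=capture("scene");cv2.imwrite("pics/s4.png",c["frame"])
E
```

```text
time: 6.1
tool_pos: [501.3, -300.4, 175.9]
tcp_rot: [2.955, 1.569, 2.784]
contact_force: [0.9, -0.9, -3.2]
grip_width: 51.7
time: 6.43
tool_pos: [501.4, -303.6, 176.7]
tcp_rot: [2.148, 1.57, 1.98]
contact_force: [0.1, 0.4, -3.6]
grip_width: 51.8
t 6.43 tcp [ 501.4 -303.6  176.7] w 51.8 F [ 0.1  0.4 -3.6]
d cm [ 9.6  -0.05 -0.03] 
axes [[-0.0, 0.167, 0.986], [0.0, 0.986, -0.167], [-1.0, 0.0, -0.0]]
```

View pics/w4.png

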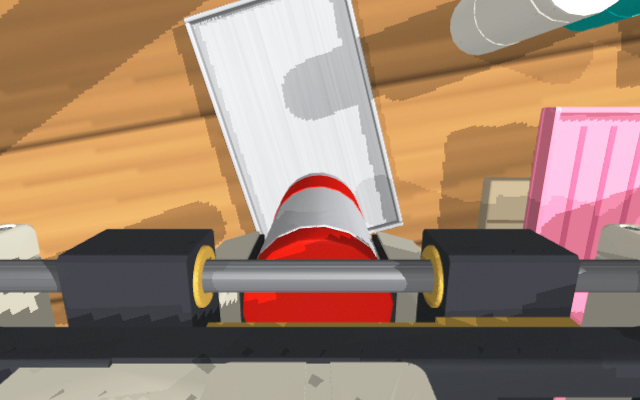

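View pics/s4.png

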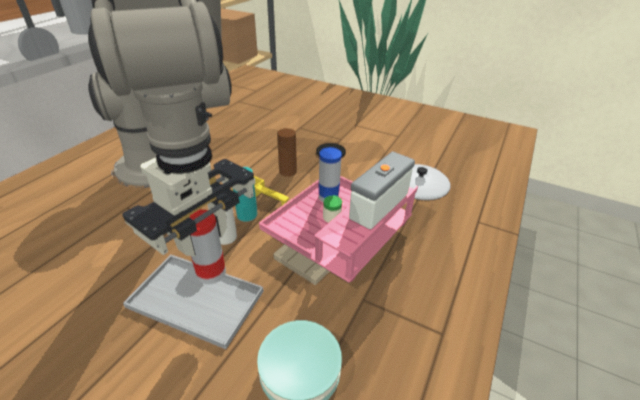

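Run:
```python
from h import *
o=sensors.get_obs();c=capture("wrist")
print([onz(c,p,14,o).round(1) for p in ((400,222),(188,20),(352,0))])
```

```text
[array([ 550.8, -232.2]), array([ 343.7, -388.5]), array([ 351.8, -250.3])]
```

```bash
python3 -m crank '[{"dx":0.7,"dy":0,"dz":0,"spin":0},{"dx":2,"dy":0,"dz":0,"spin":0},{"dx":3.5,"dy":0,"dz":0,"spin":0},{"dx":5,"dy":0,"dz":0,"spin":0},{"dx":6.5,"dy":0,"dz":0,"spin":0},{"dx":7.5,"dy":0,"dz":0,"spin":0},{"dx":8.2,"dy":0,"dz":0,"spin":0},{"dx":8.6,"dy":0,"dz":0,"spin":0},{"dx":8.9,"dy":0,"dz":0,"spin":0},{"dx":9.1,"dy":0,"dz":0,"spin":0},{"dx":9.2,"dy":0,"dz":0,"spin":0},{"dx":9.3,"dy":0,"dz":0,"spin":0},{"dx":9.3,"dy":0,"dz":0,"spin":0}]'
python3 -m crank '[{"dx":0.1,"dy":0,"dz":0,"spin":0},{"dx":0.2,"dy":0,"dz":0,"spin":0},{"dx":0.2,"dy":0,"dz":0,"spin":0}]'
```

```text
time: 7.67
tool_pos: [501.4, -304.6, 84.0]
tcp_rot: [-0.584, 1.57, -0.753]
contact_force: [0.2, 0.4, -3.7]
grip_width: 51.4
time: 7.92
tool_pos: [501.2, -304.4, 81.7]
tcp_rot: [-1.323, 1.571, -1.491]
contact_force: [0.1, -0.6, -3.5]
grip_width: 51.6
```

```bash
python3 -m crank '[{"dx":0.05,"dy":0,"dz":0,"spin":0},{"dx":0.1,"dy":0,"dz":0,"spin":0},{"dx":0.1,"dy":0,"dz":0,"spin":0}]'
```

```text
time: 8.17
tool_pos: [501.3, -304.5, 80.8]
tcp_rot: [-0.703, 1.571, -0.871]
contact_force: [1.4, -0.3, -2.1]
grip_width: 51.7
```

```bash
python3 -m crank '[{"dx":0.03,"dy":0,"dz":0,"spin":0},{"dx":0.05,"dy":0,"dz":0,"spin":0},{"dx":0.05,"dy":0,"dz":0,"spin":0}]'
python3 -m crank '[{"dx":0,"dy":0,"dz":0,"spin":0},{"dx":0,"dy":0,"dz":0,"spin":0},{"dx":0,"dy":0,"dz":0,"spin":0},{"dx":0,"dy":0,"dz":0,"spin":0},{"dx":0,"dy":0,"dz":0,"spin":0},{"dx":0,"dy":0,"dz":0,"spin":0},{"dx":-1,"dy":0,"dz":0,"spin":0},{"dx":-3,"dy":0,"dz":0,"spin":0},{"dx":-6,"dy":0,"dz":0,"spin":0},{"dx":-9,"dy":0,"dz":0,"spin":0},{"dx":-12,"dy":0,"dz":0,"spin":0},{"dx":-15,"dy":0,"dz":0,"spin":0},{"dx":-17,"dy":0,"dz":0,"spin":0},{"dx":-17,"dy":0,"dz":0,"spin":0},{"dx":-17,"dy":0,"dz":0,"spin":0}]' 100
python3 lids.py w5 134
python3 - <<'E'
from h import *
go(550,71.0,260,(.167,.986))
E
```

```text
time: 8.42
tool_pos: [501.4, -304.5, 80.7]
tcp_rot: [-0.482, 1.57, -0.651]
contact_force: [-0.3, 1.1, 2.7]
grip_width: 51.6
time: 9.67
tool_pos: [501.6, -304.7, 252.1]
tcp_rot: [-0.532, 1.567, -0.7]
contact_force: [-0.3, 1.3, 0.3]
grip_width: 91.8
tcp [ 501.6 -304.7  252.1] [-0.5  1.6 -0.7]
red [ 289  163   61   61 2911] ell [319.2 192.3] [60.7 61. ] world [ 499.1 -304.3]
t 9.72 tcp [ 501.1 -304.3  250.4] w 92.2 F [-0.5  0.3 -0.2]
d cm [-0.97 37.82 -1.48] 
axes [[0.0, 0.168, 0.986], [-0.0, 0.986, -0.168], [-1.0, -0.0, 0.0]]
spin -0.001 or half turnTraceback (most recent call last):
  File "lids.py", line 9, in <module>
    i=1+np.argmax(st[1:,4]);cn=max(cv2.findContours((l==i).astype(np.uint8),0,2)[0],key=len)
        ~~~~~~~~~^^^^^^^^^^
    return _wrapfunc(a, 'argmax', axis=axis, out=out, **kwds)
    return bound(*args, **kwds)
ValueError: attempt to get argmax of an empty sequence
```

View pics/w5.png

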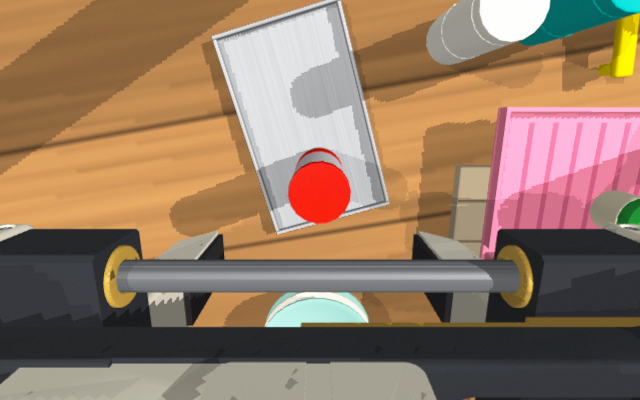

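```bash
python3 -m crank '[{"dx":-1,"dy":2,"dz":-0.1,"spin":0},{"dx":-1,"dy":5,"dz":-0.2,"spin":0},{"dx":-1,"dy":8.5,"dz":-0.3,"spin":0},{"dx":-1,"dy":12,"dz":-0.5,"spin":0},{"dx":-1,"dy":15.5,"dz":-0.6,"spin":0},{"dx":-1,"dy":19,"dz":-0.7,"spin":0},{"dx":-1,"dy":22.5,"dz":-0.9,"spin":0},{"dx":-1,"dy":26,"dz":-1,"spin":0},{"dx":-1,"dy":29.5,"dz":-1.1,"spin":0},{"dx":-1,"dy":33,"dz":-1.3,"spin":0},{"dx":-1,"dy":36,"dz":-1.4,"spin":0},{"dx":-1,"dy":37.5,"dz":-1.5,"spin":0},{"dx":-1,"dy":37.8,"dz":-1.5,"spin":0},{"dx":-1,"dy":37.8,"dz":-1.5,"spin":0},{"dx":-1,"dy":37.8,"dz":-1.5,"spin":0}]' 100
sed -i 's/    i=1+np/    if k<2: continue\n    i=1+np/' lids.py; python3 lids.py w6
python3 - <<'E'
from h import *
go(550,71.0,116.7,(.167,.986))
E
```

```text
time: 10.97
tool_pos: [549.6, 70.0, 259.3]
tcp_rot: [-2.673, 1.569, -2.842]
contact_force: [0.4, -0.2, 0.0]
grip_width: 91.7
tcp [549.6  70.  259.3] [-2.7  1.6 -2.8]
blue [ 286  171   68   65 3473] ell [319.8 203. ] [65.  67.8] world [548.1  70.7]
green [242 225  42  31 812] ell [264.1 239.3] [29.2 42.4] world [596.1   6.4]
t 11.02 tcp [549.7  69.6 259.5] w 91.5 F [-0.3 -0.9 -0.4]
d cm [14.28  0.15  0.02] 
axes [[-0.001, 0.169, 0.986], [-0.001, 0.986, -0.169], [-1.0, -0.001, -0.001]]
spin -0.002 or half turn
```

View pics/w6.png

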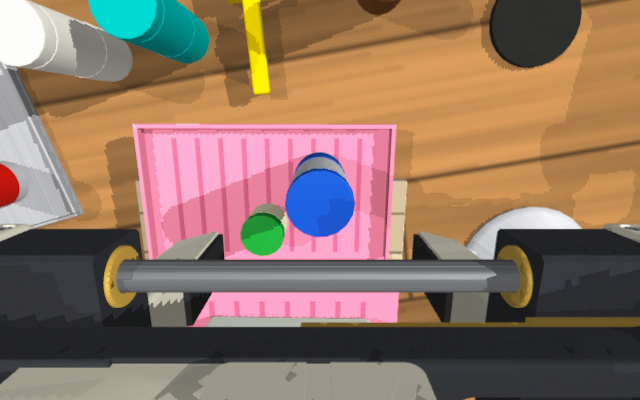

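```bash
python3 -m crank '[{"dx":2,"dy":0.1,"dz":0,"spin":0},{"dx":5,"dy":0.1,"dz":0,"spin":0},{"dx":8,"dy":0.1,"dz":0,"spin":0},{"dx":11,"dy":0.1,"dz":0,"spin":0},{"dx":13,"dy":0.1,"dz":0,"spin":0},{"dx":14,"dy":0.1,"dz":0,"spin":0},{"dx":14.3,"dy":0.1,"dz":0,"spin":0},{"dx":14.3,"dy":0.1,"dz":0,"spin":0},{"dx":14.3,"dy":0.1,"dz":0,"spin":0},{"dx":14.3,"dy":0.1,"dz":0,"spin":0}]'
python3 -m crank '[{"dx":0,"dy":0,"dz":0,"spin":0},{"dx":0,"dy":0,"dz":0,"spin":0},{"dx":0,"dy":0,"dz":0,"spin":0},{"dx":0,"dy":0,"dz":0,"spin":0},{"dx":0,"dy":0,"dz":0,"spin":0},{"dx":0,"dy":0,"dz":0,"spin":0},{"dx":0,"dy":0,"dz":0,"spin":0},{"dx":0,"dy":0,"dz":0,"spin":0},{"dx":0,"dy":0,"dz":0,"spin":0},{"dx":0,"dy":0,"dz":0,"spin":0}]' 0
python3 - <<'E'
from h import *
go(401,-314,80.7)
E
```

```text
time: 11.85
tool_pos: [551.1, 71.5, 118.7]
tcp_rot: [0.111, 1.568, -0.058]
contact_force: [-0.9, 0.2, 0.1]
grip_width: 91.5
time: 12.68
tool_pos: [550.1, 71.7, 117.2]
tcp_rot: [-1.944, 1.571, -2.113]
contact_force: [-0.2, 0.1, 0.6]
grip_width: 51.3
t 12.68 tcp [550.1  71.7 117.2] w 51.3 F [-0.2  0.1  0.6]
d cm [  3.65 -40.53  -8.22] 
axes [[-0.0, 0.168, 0.986], [-0.0, 0.986, -0.168], [-1.0, -0.0, -0.0]]
```

```bash
python3 -m crank '[{"dx":-0.5,"dy":0,"dz":0,"spin":0},{"dx":-1.5,"dy":0,"dz":0,"spin":0},{"dx":-3.5,"dy":0,"dz":0,"spin":0},{"dx":-5.5,"dy":0,"dz":0,"spin":0},{"dx":-7.5,"dy":0,"dz":0,"spin":0},{"dx":-9.5,"dy":0,"dz":0,"spin":0},{"dx":-10.5,"dy":0,"dz":0,"spin":0},{"dx":-11,"dy":0,"dz":0,"spin":0},{"dx":-11,"dy":0,"dz":0,"spin":0}]'
python3 -m crank '[{"dx":0,"dy":-0.5,"dz":-0.1,"spin":0},{"dx":0,"dy":-1.5,"dz":-0.3,"spin":0},{"dx":0,"dy":-3,"dz":-0.6,"spin":0},{"dx":0,"dy":-5,"dz":-1,"spin":0},{"dx":0,"dy":-7.5,"dz":-1.5,"spin":0},{"dx":0,"dy":-10,"dz":-2,"spin":0},{"dx":0,"dy":-12.5,"dz":-2.5,"spin":0},{"dx":0,"dy":-15,"dz":-3,"spin":0},{"dx":0,"dy":-17.5,"dz":-3.5,"spin":0},{"dx":0,"dy":-20,"dz":-4,"spin":0},{"dx":0,"dy":-22.5,"dz":-4.5,"spin":0},{"dx":0,"dy":-25,"dz":-5,"spin":0},{"dx":0,"dy":-27.5,"dz":-5.5,"spin":0},{"dx":0,"dy":-30,"dz":-6,"spin":0},{"dx":0,"dy":-32.5,"dz":-6.5,"spin":0},{"dx":0,"dy":-35,"dz":-7,"spin":0},{"dx":0,"dy":-37.5,"dz":-7.5,"spin":0},{"dx":0,"dy":-39,"dz":-7.9,"spin":0},{"dx":0,"dy":-40,"dz":-8.1,"spin":0},{"dx":0,"dy":-40.5,"dz":-8.2,"spin":0}]'
python3 -m crank '[{"dx":0,"dy":0,"dz":0,"spin":0},{"dx":0,"dy":0,"dz":0,"spin":0},{"dx":0,"dy":0,"dz":0,"spin":0}]'
python3 - <<'E'
from h import *
go(401,-314,81.2);c=capture("wrist");cv2.imwrite("pics/w7.png",c["frame"])
E
```

```text
time: 13.43
tool_pos: [550.5, 71.7, 228.2]
tcp_rot: [0.089, 1.569, -0.08]
contact_force: [-0.5, -1.2, -2.3]
grip_width: 52.1
time: 15.1
tool_pos: [400.0, -314.9, 226.3]
tcp_rot: [2.686, 1.569, 2.515]
contact_force: [0.6, 0.2, -2.2]
grip_width: 51.4
time: 15.35
tool_pos: [401.5, -312.8, 227.1]
tcp_rot: [2.027, 1.57, 1.859]
contact_force: [0.2, 0.3, -2.5]
grip_width: 51.8
t 15.35 tcp [ 401.5 -312.8  227.1] w 51.8 F [ 0.2  0.3 -2.5]
d cm [14.59 -0.13 -0.03] 
axes [[-0.0, 0.167, 0.986], [0.001, 0.986, -0.167], [-1.0, 0.001, -0.0]]
```

View pics/w7.png

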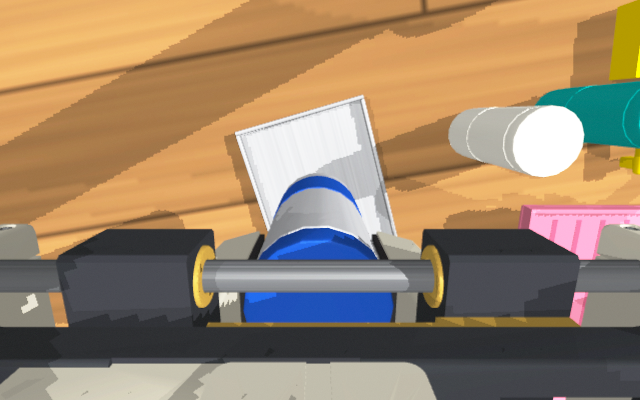

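```bash
python3 -m crank '[{"dx":0.7,"dy":-0.1,"dz":0,"spin":0},{"dx":2,"dy":-0.1,"dz":0,"spin":0},{"dx":4,"dy":-0.1,"dz":0,"spin":0},{"dx":6,"dy":-0.1,"dz":0,"spin":0},{"dx":8,"dy":-0.1,"dz":0,"spin":0},{"dx":10,"dy":-0.1,"dz":0,"spin":0},{"dx":11.5,"dy":-0.1,"dz":0,"spin":0},{"dx":12.7,"dy":-0.1,"dz":0,"spin":0},{"dx":13.5,"dy":-0.1,"dz":0,"spin":0},{"dx":14,"dy":-0.1,"dz":0,"spin":0},{"dx":14.2,"dy":-0.1,"dz":0,"spin":0},{"dx":14.3,"dy":-0.1,"dz":0,"spin":0},{"dx":14.4,"dy":-0.1,"dz":0,"spin":0},{"dx":14.4,"dy":-0.1,"dz":0,"spin":0},{"dx":14.4,"dy":-0.1,"dz":0,"spin":0}]'
python3 -m crank '[{"dx":0.05,"dy":0,"dz":0,"spin":0},{"dx":0.1,"dy":0,"dz":0,"spin":0},{"dx":0.1,"dy":0,"dz":0,"spin":0}]'
```

```text
time: 16.65
tool_pos: [401.3, -315.0, 83.7]
tcp_rot: [-0.709, 1.57, -0.878]
contact_force: [-0.2, 0.6, -2.0]
grip_width: 51.4
time: 16.9
tool_pos: [401.1, -314.8, 82.3]
tcp_rot: [-0.863, 1.57, -1.032]
contact_force: [-0.7, 0.2, -2.1]
grip_width: 51.2
```

```bash
python3 -m crank '[{"dx":0.05,"dy":0,"dz":0,"spin":0},{"dx":0.1,"dy":0,"dz":0,"spin":0},{"dx":0.1,"dy":0,"dz":0,"spin":0}]'
python3 -m crank '[{"dx":0.03,"dy":0,"dz":0,"spin":0},{"dx":0.06,"dy":0,"dz":0,"spin":0},{"dx":0.06,"dy":0,"dz":0,"spin":0}]'
```

```text
time: 17.15
tool_pos: [401.1, -314.8, 81.2]
tcp_rot: [-1.15, 1.571, -1.319]
contact_force: [-0.6, 0.1, -2.7]
grip_width: 51.9
time: 17.4
tool_pos: [401.2, -314.8, 81.1]
tcp_rot: [-0.691, 1.57, -0.86]
contact_force: [-0.1, 1.3, 4.7]
grip_width: 52.0
```

```bash
python3 -m crank '[{"dx":0,"dy":0,"dz":0,"spin":0},{"dx":0,"dy":0,"dz":0,"spin":0},{"dx":0,"dy":0,"dz":0,"spin":0},{"dx":0,"dy":0,"dz":0,"spin":0},{"dx":0,"dy":0,"dz":0,"spin":0},{"dx":0,"dy":0,"dz":0,"spin":0},{"dx":-1,"dy":0,"dz":0,"spin":0},{"dx":-3,"dy":0,"dz":0,"spin":0},{"dx":-6,"dy":0,"dz":0,"spin":0},{"dx":-9,"dy":0,"dz":0,"spin":0},{"dx":-12,"dy":0,"dz":0,"spin":0},{"dx":-15,"dy":0,"dz":0,"spin":0},{"dx":-17,"dy":0,"dz":0,"spin":0},{"dx":-17,"dy":0,"dz":0,"spin":0},{"dx":-17,"dy":0,"dz":0,"spin":0}]' 100
python3 lids.py w8 134
python3 - <<'E'
from h import *
go(594.5,5.5,240,(.167,.986));c=capture("scene");cv2.imwrite("pics/s8.png",c["frame"])
E
```

```text
time: 18.65
tool_pos: [401.4, -315.0, 252.1]
tcp_rot: [-0.669, 1.568, -0.838]
contact_force: [-0.7, 0.3, -0.5]
grip_width: 92.0
tcp [ 401.4 -315.   252.1] [-0.7  1.6 -0.8]
red [ 321  293   58   30 1489] ell [349.2 300. ] [48.3 57. ] world [ 499.6 -304.8]
blue [ 287  163   62   60 2877] ell [317.9 192.8] [59.7 61.4] world [ 399.  -315.7]
t 18.7 tcp [ 400.9 -314.5  250.7] w 92.0 F [-0.3 -0.2 -0.4]
d cm [ 1.06 34.8  13.71] 
axes [[0.0, 0.168, 0.986], [-0.0, 0.986, -0.168], [-1.0, -0.0, 0.0]]
spin -0.001 or half turn
```

View pics/w8.png

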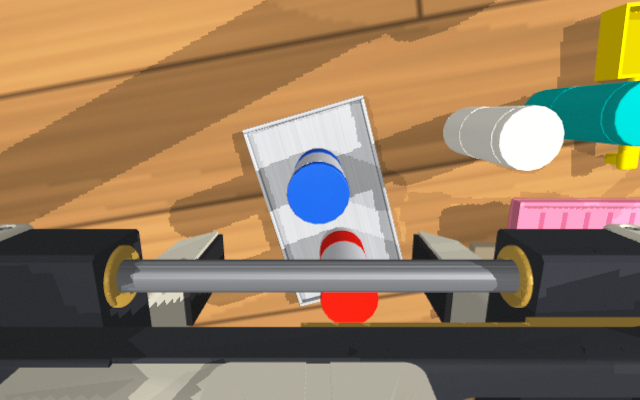

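View pics/s8.png

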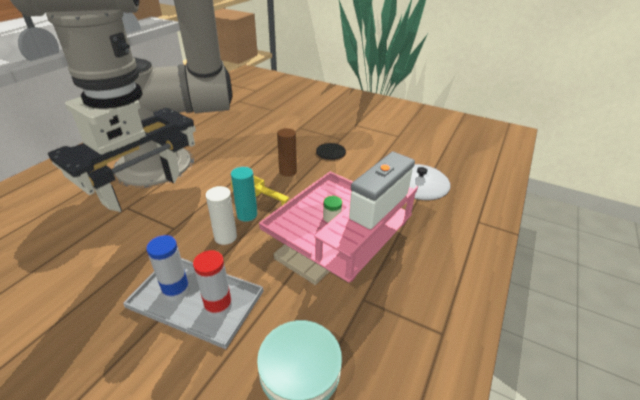

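```bash
python3 -m crank '[{"dx":0,"dy":1.5,"dz":0.6,"spin":0},{"dx":0,"dy":4,"dz":1.6,"spin":0},{"dx":0,"dy":7,"dz":2.8,"spin":0},{"dx":0,"dy":10,"dz":4,"spin":0},{"dx":0,"dy":13,"dz":5.2,"spin":0},{"dx":0,"dy":16,"dz":6.4,"spin":0},{"dx":0,"dy":19,"dz":7.6,"spin":0},{"dx":0,"dy":22,"dz":8.8,"spin":0},{"dx":0,"dy":25,"dz":10,"spin":0},{"dx":0,"dy":28,"dz":11.2,"spin":0},{"dx":0,"dy":31,"dz":12.4,"spin":0},{"dx":0,"dy":33.5,"dz":13.3,"spin":0},{"dx":0,"dy":34.8,"dz":13.7,"spin":0},{"dx":0,"dy":34.8,"dz":13.7,"spin":0},{"dx":0,"dy":34.8,"dz":13.7,"spin":0},{"dx":0,"dy":34.8,"dz":13.7,"spin":0}]' 100
python3 lids.py w9 134
python3 - <<'E'
from h import *
go(594.5,5.5,52,(.167,.986));s=capture("scene")
m=cv2.inRange(cv2.cvtColor(s["frame"],cv2.COLOR_BGR2HSV),(0,0,0),(180,255,70));k,l,st,ce=cv2.connectedComponentsWithStats(m)
i=l[151,331];print(st[i],ce[i],onz(s,ce[i],6))
E
```

```text
time: 20.08
tool_pos: [593.9, 4.2, 250.0]
tcp_rot: [-2.668, 1.569, -2.838]
contact_force: [0.2, 0.2, 0.2]
grip_width: 91.9
tcp [593.9   4.2 250. ] [-2.7  1.6 -2.8]
green [ 297  161   45   45 1573] ell [319.1 183. ] [44.1 45.3] world [591.5   4.7]
t 20.13 tcp [594.    3.9 250.3] w 91.5 F [ 0.2 -0.7 -0.2]
d cm [19.83  0.17  0.04] 
axes [[-0.001, 0.169, 0.986], [-0.0, 0.986, -0.169], [-1.0, -0.001, -0.001]]
spin -0.002 or half turn
[317 143  28  16 302] [331.81788079 151.7218543 ] [436.41760355 322.42806114]
```

View pics/w9.png

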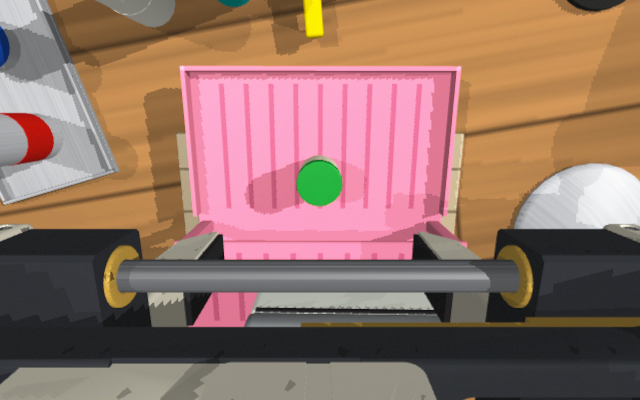

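```bash
python3 -m crank '[{"dx":2,"dy":0.1,"dz":0,"spin":0},{"dx":5,"dy":0.1,"dz":0,"spin":0},{"dx":8,"dy":0.1,"dz":0,"spin":0},{"dx":11,"dy":0.1,"dz":0,"spin":0},{"dx":14,"dy":0.1,"dz":0,"spin":0},{"dx":16,"dy":0.1,"dz":0,"spin":0},{"dx":17.5,"dy":0.1,"dz":0,"spin":0},{"dx":18.5,"dy":0.1,"dz":0,"spin":0},{"dx":19.2,"dy":0.1,"dz":0,"spin":0},{"dx":19.6,"dy":0.1,"dz":0,"spin":0},{"dx":19.6,"dy":0.1,"dz":0,"spin":0},{"dx":19.6,"dy":0.1,"dz":0,"spin":0},{"dx":19.6,"dy":0.1,"dz":0,"spin":0}]'
python3 -m crank '[{"dx":0,"dy":0,"dz":0,"spin":0},{"dx":0,"dy":0,"dz":0,"spin":0},{"dx":0,"dy":0,"dz":0,"spin":0},{"dx":0,"dy":0,"dz":0,"spin":0},{"dx":0,"dy":0,"dz":0,"spin":0},{"dx":0,"dy":0,"dz":0,"spin":0},{"dx":0,"dy":0,"dz":0,"spin":0},{"dx":0,"dy":0,"dz":0,"spin":0},{"dx":0,"dy":0,"dz":0,"spin":0},{"dx":0,"dy":0,"dz":0,"spin":0}]' 0
python3 - <<'E'
from h import *
go(432,325,200)
E
```

```text
time: 21.27
tool_pos: [595.4, 6.1, 55.6]
tcp_rot: [-0.005, 1.569, -0.174]
contact_force: [0.7, 0.3, -0.3]
grip_width: 91.8
time: 22.1
tool_pos: [594.8, 6.2, 54.6]
tcp_rot: [-1.535, 1.571, -1.703]
contact_force: [0.5, 0.6, 0.3]
grip_width: 43.2
t 22.1 tcp [594.8   6.2  54.6] w 43.2 F [0.5 0.6 0.3]
d cm [-14.55  28.69 -21.4 ] 
axes [[-0.0, 0.168, 0.986], [-0.0, 0.986, -0.168], [-1.0, -0.0, 0.0]]
```

```bash
python3 -m crank '[{"dx":-0.5,"dy":0,"dz":0,"spin":0},{"dx":-1.5,"dy":0,"dz":0,"spin":0},{"dx":-3.5,"dy":0,"dz":0,"spin":0},{"dx":-5.5,"dy":0,"dz":0,"spin":0},{"dx":-7.5,"dy":0,"dz":0,"spin":0},{"dx":-9.5,"dy":0,"dz":0,"spin":0},{"dx":-11.5,"dy":0,"dz":0,"spin":0},{"dx":-13.5,"dy":0,"dz":0,"spin":0},{"dx":-14.5,"dy":0,"dz":0,"spin":0},{"dx":-14.5,"dy":0,"dz":0,"spin":0}]'
python3 -m crank '[{"dx":0,"dy":0.5,"dz":-0.4,"spin":0},{"dx":0,"dy":1.5,"dz":-1.1,"spin":0},{"dx":0,"dy":3,"dz":-2.2,"spin":0},{"dx":0,"dy":5,"dz":-3.7,"spin":0},{"dx":0,"dy":7,"dz":-5.2,"spin":0},{"dx":0,"dy":9,"dz":-6.7,"spin":0},{"dx":0,"dy":11,"dz":-8.2,"spin":0},{"dx":0,"dy":13,"dz":-9.7,"spin":0},{"dx":0,"dy":15,"dz":-11.2,"spin":0},{"dx":0,"dy":17,"dz":-12.7,"spin":0},{"dx":0,"dy":19,"dz":-14.2,"spin":0},{"dx":0,"dy":21,"dz":-15.7,"spin":0},{"dx":0,"dy":23,"dz":-17.2,"spin":0},{"dx":0,"dy":25,"dz":-18.7,"spin":0},{"dx":0,"dy":27,"dz":-20.2,"spin":0},{"dx":0,"dy":28,"dz":-20.9,"spin":0},{"dx":0,"dy":28.7,"dz":-21.4,"spin":0},{"dx":0,"dy":28.7,"dz":-21.4,"spin":0},{"dx":0,"dy":28.7,"dz":-21.4,"spin":0},{"dx":0,"dy":28.7,"dz":-21.4,"spin":0}]'
python3 - <<'E'
from h import *
M=go(432,325,22.6);c=capture("wrist");cv2.imwrite("pics/w10.png",c["frame"]);c=capture("side");cv2.imwrite("pics/d10.png",c["frame"])
E
```

```text
time: 22.93
tool_pos: [596.0, 6.2, 202.8]
tcp_rot: [0.041, 1.565, -0.128]
contact_force: [-0.1, -0.4, -1.0]
grip_width: 43.4
time: 24.6
tool_pos: [432.4, 324.3, 199.3]
tcp_rot: [-1.779, 1.57, -1.948]
contact_force: [-0.4, 0.0, -2.9]
grip_width: 43.9
t 24.6 tcp [432.4 324.3 199.3] w 43.9 F [-0.4  0.  -2.9]
d cm [17.67  0.08 -0.05] 
axes [[-0.0, 0.169, 0.986], [-0.001, 0.986, -0.169], [-1.0, -0.001, -0.0]]
```

View pics/w10.png

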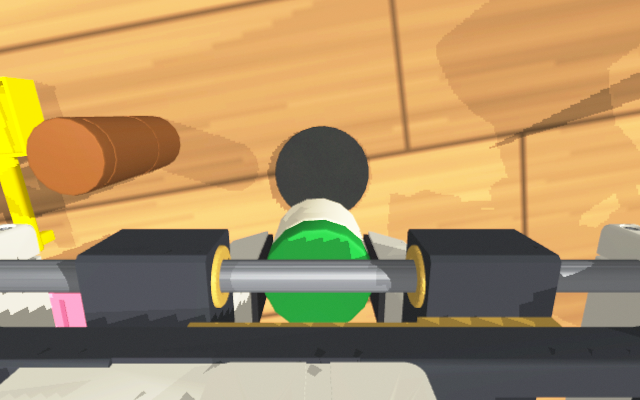

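View pics/d10.png

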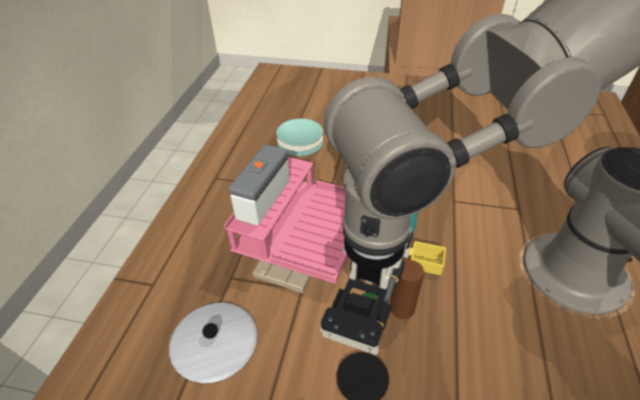

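Run:
```python
from h import *
np.set_printoptions(precision=1,suppress=True)
o=sensors.get_obs();c=capture("wrist");f=c["frame"]
h=cv2.cvtColor(f,cv2.COLOR_BGR2HSV);m=cv2.inRange(h,(0,0,0),(180,255,75));m[225:]=0;m[:, :265]=0;m[:,380:]=0
cn=max(cv2.findContours(m,0,1)[0],key=len)[:,0,:]
P=np.array([onz(c,p,8,o) for p in cn]); 
# keep upper boundary points (true mat edge): rows<200 or outer
k=(cn[:,1]<205)&((abs(cn[:,0]-322)>38)|(cn[:,1]<150));P=P[k]
A=np.c_[2*P,np.ones(len(P))];s=np.linalg.lstsq(A,(P**2).sum(1),rcond=None)[0]
r=np.sqrt(s[2]+s[0]**2+s[1]**2);print(cv2.boundingRect(cn),len(P),s[:2],r,"res",np.std(np.hypot(*(P-s[:2]).T)))
d=capture("side");
```

```text
(276, 126, 92, 83) 177 [426.8 328.1] 46.227828915526544 res 0.3193942559268523
```

```bash
python3 -m crank '[{"dx":0.7,"dy":0.1,"dz":-0.1,"spin":0},{"dx":2,"dy":0.2,"dz":-0.3,"spin":0},{"dx":4,"dy":0.2,"dz":-0.3,"spin":0},{"dx":6,"dy":0.2,"dz":-0.3,"spin":0},{"dx":8,"dy":0.2,"dz":-0.3,"spin":0},{"dx":10,"dy":0.2,"dz":-0.3,"spin":0},{"dx":12,"dy":0.2,"dz":-0.3,"spin":0},{"dx":14,"dy":0.2,"dz":-0.3,"spin":0},{"dx":15.5,"dy":0.2,"dz":-0.3,"spin":0},{"dx":16.4,"dy":0.2,"dz":-0.3,"spin":0},{"dx":16.9,"dy":0.2,"dz":-0.3,"spin":0},{"dx":17.2,"dy":0.2,"dz":-0.3,"spin":0},{"dx":17.4,"dy":0.2,"dz":-0.3,"spin":0},{"dx":17.4,"dy":0.2,"dz":-0.3,"spin":0},{"dx":17.4,"dy":0.2,"dz":-0.3,"spin":0}]'
python3 -m crank '[{"dx":0.05,"dy":0,"dz":0,"spin":0},{"dx":0.1,"dy":0,"dz":0,"spin":0},{"dx":0.1,"dy":0,"dz":0,"spin":0}]'
python3 - <<'E'
from h import *
go(429.5,327,22.6);c=capture("wrist");cv2.imwrite("pics/w11.png",c["frame"])
E
```

```text
time: 26.05
tool_pos: [429.9, 327.8, 26.2]
tcp_rot: [0.603, 1.57, 0.434]
contact_force: [0.6, 0.4, -1.2]
grip_width: 43.3
time: 26.3
tool_pos: [429.5, 327.7, 24.9]
tcp_rot: [0.503, 1.57, 0.334]
contact_force: [-0.0, 1.0, -1.8]
grip_width: 43.4
t 26.3 tcp [429.5 327.7  24.9] w 43.4 F [-0.   1.  -1.8]
d cm [ 0.23 -0.07  0.01] 
axes [[0.001, 0.168, 0.986], [0.0, 0.986, -0.168], [-1.0, 0.0, 0.0]]
```

View pics/w11.png

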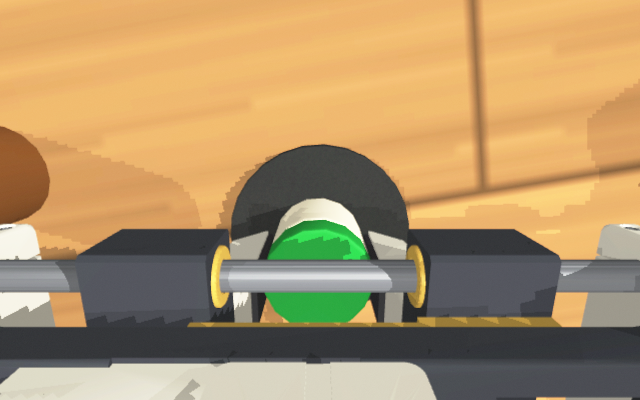

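Run:
```python
from h import *
o=sensors.get_obs();c=capture("wrist")
a=onz(c,(320,144.5),8,o);b=onz(c,(318,197.5),10.3,o);print(a,b,b-a)
```

```text
[379.9824284  336.32782315] [406.02842477 330.87125709] [26.04599638 -5.45656606]
```

```bash
python3 -m crank '[{"dx":0.05,"dy":0,"dz":0,"spin":0},{"dx":0.1,"dy":0,"dz":0,"spin":0},{"dx":0.15,"dy":0,"dz":0,"spin":0},{"dx":0.15,"dy":0,"dz":0,"spin":0}]'
python3 -m crank '[{"dx":0.05,"dy":0,"dz":0,"spin":0},{"dx":0.08,"dy":0,"dz":0,"spin":0},{"dx":0.08,"dy":0,"dz":0,"spin":0}]'
```

```text
time: 26.73
tool_pos: [429.3, 327.6, 22.9]
tcp_rot: [-2.249, 1.57, -2.418]
contact_force: [-0.4, -1.2, -1.1]
grip_width: 43.5
time: 26.98
tool_pos: [429.5, 327.6, 22.6]
tcp_rot: [0.079, 1.571, -0.09]
contact_force: [-1.6, -0.8, 3.0]
grip_width: 43.8
```

```bash
python3 -m crank '[{"dx":0,"dy":0,"dz":0,"spin":0},{"dx":0,"dy":0,"dz":0,"spin":0},{"dx":0,"dy":0,"dz":0,"spin":0},{"dx":0,"dy":0,"dz":0,"spin":0},{"dx":0,"dy":0,"dz":0,"spin":0},{"dx":0,"dy":0,"dz":0,"spin":0},{"dx":-1,"dy":0,"dz":0,"spin":0},{"dx":-3,"dy":0,"dz":0,"spin":0},{"dx":-6,"dy":0,"dz":0,"spin":0},{"dx":-9,"dy":0,"dz":0,"spin":0},{"dx":-12,"dy":0,"dz":0,"spin":0},{"dx":-15,"dy":0,"dz":0,"spin":0},{"dx":-18,"dy":0,"dz":0,"spin":0},{"dx":-21,"dy":0,"dz":0,"spin":0},{"dx":-22.5,"dy":0,"dz":0,"spin":0},{"dx":-22.5,"dy":0,"dz":0,"spin":0},{"dx":-22.5,"dy":0,"dz":0,"spin":0}]' 100
python3 lids.py w12 134
python3 - <<'E'
from h import *
go(501.3,-304.5,250,(.167,.986))
E
```

```text
time: 28.4
tool_pos: [429.5, 327.7, 248.3]
tcp_rot: [0.632, 1.569, 0.463]
contact_force: [0.1, -0.0, -1.1]
grip_width: 91.2
tcp [429.5 327.7 248.3] [0.6 1.6 0.5]
green [ 297  155   42   43 1390] ell [317.5 176.2] [41.6 42.3] world [420.6 328.1]
t 28.45 tcp [428.9 327.4 246.9] w 91.5 F [-0.9 -1.1 -0.3]
d cm [ -0.28 -61.08  17.75] 
axes [[-0.001, 0.168, 0.986], [-0.0, 0.986, -0.168], [-1.0, -0.001, -0.001]]
spin -0.001 or half turn
```

View pics/w12.png

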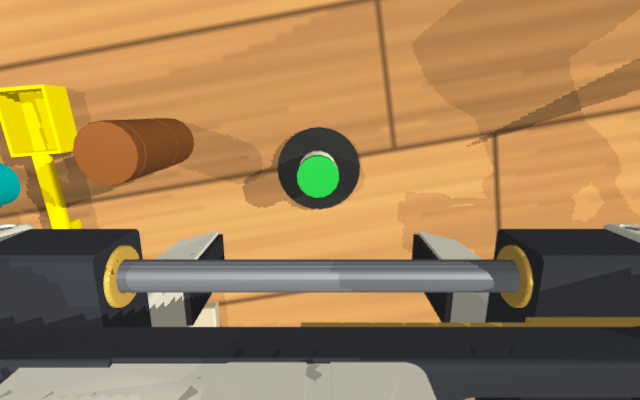

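```bash
python3 - <<'E'
from h import *
o=sensors.get_obs();c=capture("wrist");f=c["frame"];h=cv2.cvtColor(f,cv2.COLOR_BGR2HSV)
m=cv2.inRange(h,(0,0,0),(180,255,75));m[222:]=0;m[:,:265]=0;m[:,380:]=0
e=cv2.fitEllipse(max(cv2.findContours(m,0,1)[0],key=len));print(e,"mat",onz(c,e[0],8,o),"jar",onz(c,(317.5,176.2),58,o))
E
python3 -m crank '[{"dx":-0.3,"dy":-2,"dz":0.6,"spin":0},{"dx":-0.3,"dy":-5,"dz":1.5,"spin":0},{"dx":-0.3,"dy":-8.5,"dz":2.5,"spin":0},{"dx":-0.3,"dy":-12,"dz":3.5,"spin":0},{"dx":-0.3,"dy":-15.5,"dz":4.5,"spin":0},{"dx":-0.3,"dy":-19,"dz":5.5,"spin":0},{"dx":-0.3,"dy":-22.5,"dz":6.5,"spin":0},{"dx":-0.3,"dy":-26,"dz":7.5,"spin":0},{"dx":-0.3,"dy":-29.5,"dz":8.5,"spin":0},{"dx":-0.3,"dy":-33,"dz":9.5,"spin":0},{"dx":-0.3,"dy":-36.5,"dz":10.6,"spin":0},{"dx":-0.3,"dy":-40,"dz":11.6,"spin":0},{"dx":-0.3,"dy":-43.5,"dz":12.6,"spin":0},{"dx":-0.3,"dy":-47,"dz":13.6,"spin":0},{"dx":-0.3,"dy":-50.5,"dz":14.7,"spin":0},{"dx":-0.3,"dy":-54,"dz":15.7,"spin":0},{"dx":-0.3,"dy":-57,"dz":16.6,"spin":0},{"dx":-0.3,"dy":-59.5,"dz":17.3,"spin":0},{"dx":-0.3,"dy":-61,"dz":17.7,"spin":0},{"dx":-0.3,"dy":-61,"dz":17.7,"spin":0}]'
python3 -m crank '[{"dx":0,"dy":0,"dz":0,"spin":0},{"dx":0,"dy":0,"dz":0,"spin":0},{"dx":0,"dy":0,"dz":0,"spin":0}]'
python3 lids.py w13 134
python3 - <<'E'
from h import *
go(501.3,-304.5,80.7,(.167,.986))
E
```

```text
((318.91033935546875, 168.55882263183594), (79.66436767578125, 80.61659240722656), 86.2474365234375) mat [425.38345474 328.14500746] jar [425.13157891 326.63407387]
time: 30.17
tool_pos: [500.6, -306.3, 247.8]
tcp_rot: [2.888, 1.568, 2.716]
contact_force: [-1.1, 0.1, -0.5]
grip_width: 91.3
time: 30.42
tool_pos: [501.4, -302.1, 250.0]
tcp_rot: [2.429, 1.57, 2.261]
contact_force: [0.2, 0.3, -0.6]
grip_width: 92.2
tcp [ 501.4 -302.1  250. ] [2.4 1.6 2.3]
red [ 285  164   62   62 2950] ell [315.8 194.2] [61.  61.6] world [ 499.1 -304.3]
blue [ 245   33   68   72 3803] ell [278.4  68.6] [67.1 71.9] world [ 400.2 -315.5]
t 30.47 tcp [ 501.5 -302.2  250.3] w 91.7 F [-0.8  0.1  0.4]
d cm [16.96 -0.24  0.03] 
axes [[-0.0, 0.167, 0.986], [0.0, 0.986, -0.167], [-1.0, 0.0, -0.0]]
spin 0.0 or half turn
```

View pics/w13.png

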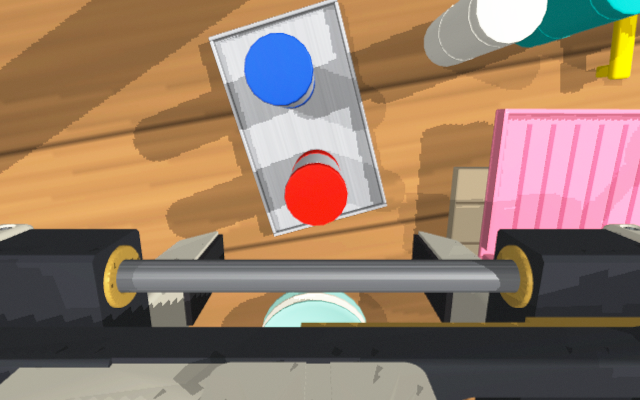

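```bash
python3 -m crank '[{"dx":2,"dy":-0.2,"dz":0,"spin":0},{"dx":5,"dy":-0.2,"dz":0,"spin":0},{"dx":8,"dy":-0.2,"dz":0,"spin":0},{"dx":11,"dy":-0.2,"dz":0,"spin":0},{"dx":14,"dy":-0.2,"dz":0,"spin":0},{"dx":16,"dy":-0.2,"dz":0,"spin":0},{"dx":16.8,"dy":-0.2,"dz":0,"spin":0},{"dx":17,"dy":-0.2,"dz":0,"spin":0},{"dx":17,"dy":-0.2,"dz":0,"spin":0},{"dx":17,"dy":-0.2,"dz":0,"spin":0}]'
python3 -m crank '[{"dx":0,"dy":0,"dz":0,"spin":0},{"dx":0,"dy":0,"dz":0,"spin":0},{"dx":0,"dy":0,"dz":0,"spin":0},{"dx":0,"dy":0,"dz":0,"spin":0},{"dx":0,"dy":0,"dz":0,"spin":0},{"dx":0,"dy":0,"dz":0,"spin":0},{"dx":0,"dy":0,"dz":0,"spin":0},{"dx":0,"dy":0,"dz":0,"spin":0},{"dx":0,"dy":0,"dz":0,"spin":0},{"dx":0,"dy":0,"dz":0,"spin":0}]' 0
python3 -m crank '[{"dx":-0.5,"dy":0,"dz":0,"spin":0},{"dx":-1.5,"dy":0,"dz":0,"spin":0},{"dx":-3.5,"dy":0,"dz":0,"spin":0},{"dx":-5.5,"dy":0,"dz":0,"spin":0},{"dx":-7.5,"dy":0,"dz":0,"spin":0},{"dx":-8.5,"dy":0,"dz":0,"spin":0},{"dx":-9,"dy":0,"dz":0,"spin":0},{"dx":-9,"dy":0,"dz":0,"spin":0},{"dx":-9,"dy":0,"dz":0,"spin":0}]'
python3 - <<'E'
from h import *
go(530.5,-43.6,118)
E
```

```text
time: 31.3
tool_pos: [502.0, -305.8, 82.0]
tcp_rot: [-0.522, 1.568, -0.69]
contact_force: [0.0, -0.5, 0.5]
grip_width: 92.0
time: 32.13
tool_pos: [501.1, -305.3, 80.3]
tcp_rot: [2.395, 1.571, 2.226]
contact_force: [0.3, 1.7, 0.8]
grip_width: 51.7
time: 32.88
tool_pos: [500.7, -305.1, 169.6]
tcp_rot: [2.702, 1.57, 2.533]
contact_force: [0.2, 0.1, -3.6]
grip_width: 51.5
t 32.88 tcp [ 500.7 -305.1  169.6] w 51.5 F [ 0.2  0.1 -3.6]
d cm [ 5.18 26.28 -1.46] 
axes [[-0.001, 0.168, 0.986], [0.001, 0.986, -0.168], [-1.0, 0.0, -0.001]]
```

```bash
python3 -m crank '[{"dx":0,"dy":0.5,"dz":0,"spin":0},{"dx":0,"dy":1.5,"dz":-0.1,"spin":0},{"dx":0,"dy":3,"dz":-0.2,"spin":0},{"dx":0,"dy":5,"dz":-0.3,"spin":0},{"dx":0,"dy":7,"dz":-0.4,"spin":0},{"dx":0,"dy":9,"dz":-0.5,"spin":0},{"dx":0,"dy":11,"dz":-0.6,"spin":0},{"dx":0,"dy":13,"dz":-0.7,"spin":0},{"dx":0,"dy":15,"dz":-0.8,"spin":0},{"dx":0,"dy":17,"dz":-1,"spin":0},{"dx":0,"dy":19,"dz":-1.1,"spin":0},{"dx":0,"dy":21,"dz":-1.2,"spin":0},{"dx":0,"dy":23,"dz":-1.3,"spin":0},{"dx":0,"dy":24.5,"dz":-1.4,"spin":0},{"dx":0,"dy":25.7,"dz":-1.5,"spin":0},{"dx":0,"dy":26.3,"dz":-1.5,"spin":0},{"dx":0,"dy":26.3,"dz":-1.5,"spin":0},{"dx":0,"dy":26.3,"dz":-1.5,"spin":0},{"dx":0,"dy":26.3,"dz":-1.5,"spin":0}]'
python3 - <<'E'
from h import *
go(530.5,-43.6,116.3)
E
```

```text
time: 34.47
tool_pos: [530.4, -44.2, 170.2]
tcp_rot: [-1.642, 1.57, -1.811]
contact_force: [-0.6, 0.3, -3.2]
grip_width: 51.6
t 34.47 tcp [530.4 -44.2 170.2] w 51.6 F [-0.6  0.3 -3.2]
d cm [ 5.39  0.06 -0.  ] 
axes [[-0.0, 0.168, 0.986], [-0.0, 0.986, -0.168], [-1.0, -0.0, -0.0]]
```

```bash
python3 -m crank '[{"dx":0.7,"dy":0,"dz":0,"spin":0},{"dx":1.7,"dy":0,"dz":0,"spin":0},{"dx":3,"dy":0,"dz":0,"spin":0},{"dx":4,"dy":0,"dz":0,"spin":0},{"dx":4.6,"dy":0,"dz":0,"spin":0},{"dx":4.9,"dy":0,"dz":0,"spin":0},{"dx":5.1,"dy":0,"dz":0,"spin":0},{"dx":5.2,"dy":0,"dz":0,"spin":0},{"dx":5.2,"dy":0,"dz":0,"spin":0},{"dx":5.2,"dy":0,"dz":0,"spin":0}]'
python3 -m crank '[{"dx":0.05,"dy":0,"dz":0,"spin":0},{"dx":0.1,"dy":0,"dz":0,"spin":0},{"dx":0.15,"dy":0,"dz":0,"spin":0},{"dx":0.15,"dy":0,"dz":0,"spin":0}]'
python3 -m crank '[{"dx":0.03,"dy":0,"dz":0,"spin":0},{"dx":0.07,"dy":0,"dz":0,"spin":0},{"dx":0.07,"dy":0,"dz":0,"spin":0}]'
```

```text
time: 35.3
tool_pos: [530.8, -43.7, 118.7]
tcp_rot: [-0.166, 1.57, -0.335]
contact_force: [0.3, 0.0, -2.2]
grip_width: 51.5
time: 35.63
tool_pos: [530.5, -43.6, 116.8]
tcp_rot: [-1.288, 1.571, -1.457]
contact_force: [-0.3, -0.8, -3.3]
grip_width: 51.6
time: 35.88
tool_pos: [530.6, -43.7, 116.3]
tcp_rot: [-0.191, 1.57, -0.36]
contact_force: [0.3, 0.7, -0.6]
grip_width: 51.8
```

```bash
python3 -m crank '[{"dx":0.03,"dy":0,"dz":0,"spin":0},{"dx":0.05,"dy":0,"dz":0,"spin":0},{"dx":0.05,"dy":0,"dz":0,"spin":0}]'
python3 -m crank '[{"dx":0,"dy":0,"dz":0,"spin":0},{"dx":0,"dy":0,"dz":0,"spin":0},{"dx":0,"dy":0,"dz":0,"spin":0},{"dx":0,"dy":0,"dz":0,"spin":0},{"dx":0,"dy":0,"dz":0,"spin":0},{"dx":0,"dy":0,"dz":0,"spin":0},{"dx":-1,"dy":0,"dz":0,"spin":0},{"dx":-3,"dy":0,"dz":0,"spin":0},{"dx":-6,"dy":0,"dz":0,"spin":0},{"dx":-9,"dy":0,"dz":0,"spin":0},{"dx":-12,"dy":0,"dz":0,"spin":0},{"dx":-13.5,"dy":0,"dz":0,"spin":0},{"dx":-13.5,"dy":0,"dz":0,"spin":0},{"dx":-13.5,"dy":0,"dz":0,"spin":0}]' 100
python3 lids.py w14 170
python3 - <<'E'
from h import *
go(401.2,-314.8,250,(.167,.986))
E
```

```text
time: 36.13
tool_pos: [530.8, -43.6, 116.2]
tcp_rot: [-0.1, 1.57, -0.268]
contact_force: [-0.8, 1.9, 5.3]
grip_width: 51.6
time: 37.3
tool_pos: [530.7, -43.7, 251.8]
tcp_rot: [-0.099, 1.568, -0.267]
contact_force: [-0.1, -0.1, -0.5]
grip_width: 92.1
tcp [530.7 -43.7 251.8] [-0.1  1.6 -0.3]
red [ 285  170   70   68 3733] ell [319.3 203.8] [67.8 70.1] world [528.2 -43.1]
t 37.35 tcp [530.1 -43.5 250.5] w 92.0 F [-0.   0.2 -0.7]
d cm [  0.05 -28.91  -8.16] 
axes [[-0.0, 0.168, 0.986], [-0.0, 0.986, -0.168], [-1.0, -0.0, -0.0]]
spin -0.001 or half turn
```

```bash
python3 -m crank '[{"dx":0,"dy":-2,"dz":-0.6,"spin":0},{"dx":0,"dy":-5,"dz":-1.4,"spin":0},{"dx":0,"dy":-8,"dz":-2.3,"spin":0},{"dx":0,"dy":-11,"dz":-3.1,"spin":0},{"dx":0,"dy":-14,"dz":-4,"spin":0},{"dx":0,"dy":-17,"dz":-4.8,"spin":0},{"dx":0,"dy":-20,"dz":-5.6,"spin":0},{"dx":0,"dy":-23,"dz":-6.5,"spin":0},{"dx":0,"dy":-26,"dz":-7.3,"spin":0},{"dx":0,"dy":-28,"dz":-7.9,"spin":0},{"dx":0,"dy":-28.9,"dz":-8.2,"spin":0},{"dx":0,"dy":-28.9,"dz":-8.2,"spin":0},{"dx":0,"dy":-28.9,"dz":-8.2,"spin":0},{"dx":0,"dy":-28.9,"dz":-8.2,"spin":0}]'
python3 lids.py w15 134
python3 - <<'E'
from h import *
go(401.2,-314.8,81.1,(.167,.986))
E
```

```text
time: 38.52
tool_pos: [401.5, -313.4, 250.2]
tcp_rot: [2.126, 1.57, 1.958]
contact_force: [-0.4, 1.4, -0.2]
grip_width: 92.0
tcp [ 401.5 -313.4  250.2] [2.1 1.6 2. ]
blue [ 285  165   62   60 2909] ell [315.7 194.1] [59.9 61.7] world [ 399.1 -315.6]
t 38.57 tcp [ 401.7 -313.4  250.4] w 91.9 F [ 0.1 -0.6 -0.3]
d cm [16.93 -0.15 -0.02] 
axes [[-0.0, 0.166, 0.986], [0.001, 0.986, -0.166], [-1.0, 0.001, -0.0]]
spin 0.001 or half turn
```

```bash
python3 -m crank '[{"dx":2,"dy":-0.1,"dz":0,"spin":0},{"dx":5,"dy":-0.1,"dz":0,"spin":0},{"dx":8,"dy":-0.1,"dz":0,"spin":0},{"dx":11,"dy":-0.1,"dz":0,"spin":0},{"dx":14,"dy":-0.1,"dz":0,"spin":0},{"dx":16,"dy":-0.1,"dz":0,"spin":0},{"dx":16.7,"dy":-0.1,"dz":0,"spin":0},{"dx":16.9,"dy":-0.1,"dz":0,"spin":0},{"dx":16.9,"dy":-0.1,"dz":0,"spin":0},{"dx":16.9,"dy":-0.1,"dz":0,"spin":0}]'
python3 -m crank '[{"dx":0,"dy":0,"dz":0,"spin":0},{"dx":0,"dy":0,"dz":0,"spin":0},{"dx":0,"dy":0,"dz":0,"spin":0},{"dx":0,"dy":0,"dz":0,"spin":0},{"dx":0,"dy":0,"dz":0,"spin":0},{"dx":0,"dy":0,"dz":0,"spin":0},{"dx":0,"dy":0,"dz":0,"spin":0},{"dx":0,"dy":0,"dz":0,"spin":0},{"dx":0,"dy":0,"dz":0,"spin":0},{"dx":0,"dy":0,"dz":0,"spin":0}]' 0
python3 -m crank '[{"dx":-0.5,"dy":0,"dz":0,"spin":0},{"dx":-1.5,"dy":0,"dz":0,"spin":0},{"dx":-3.5,"dy":0,"dz":0,"spin":0},{"dx":-5.5,"dy":0,"dz":0,"spin":0},{"dx":-7.5,"dy":0,"dz":0,"spin":0},{"dx":-9.5,"dy":0,"dz":0,"spin":0},{"dx":-11.5,"dy":0,"dz":0,"spin":0},{"dx":-13.5,"dy":0,"dz":0,"spin":0},{"dx":-15.5,"dy":0,"dz":0,"spin":0},{"dx":-17.5,"dy":0,"dz":0,"spin":0},{"dx":-18.5,"dy":0,"dz":0,"spin":0},{"dx":-19,"dy":0,"dz":0,"spin":0},{"dx":-19,"dy":0,"dz":0,"spin":0},{"dx":-19,"dy":0,"dz":0,"spin":0}]'
python3 - <<'E'
from h import *
go(550.1,71.7,118)
E
```

```text
time: 39.4
tool_pos: [401.9, -316.1, 83.0]
tcp_rot: [-0.664, 1.568, -0.832]
contact_force: [-0.1, 0.4, 0.3]
grip_width: 91.6
time: 40.23
tool_pos: [400.9, -315.8, 81.7]
tcp_rot: [-1.291, 1.571, -1.459]
contact_force: [-0.6, -0.2, 1.0]
grip_width: 51.6
time: 41.4
tool_pos: [400.7, -315.4, 271.3]
tcp_rot: [2.524, 1.57, 2.355]
contact_force: [0.1, 0.7, -2.6]
grip_width: 51.7
t 41.4 tcp [ 400.7 -315.4  271.3] w 51.7 F [ 0.1  0.7 -2.6]
d cm [15.34 40.67  8.23] 
axes [[-0.0, 0.168, 0.986], [0.0, 0.986, -0.168], [-1.0, 0.0, -0.0]]
```

```bash
python3 -m crank '[{"dx":0,"dy":0.5,"dz":0.1,"spin":0},{"dx":0,"dy":1.5,"dz":0.3,"spin":0},{"dx":0,"dy":3,"dz":0.6,"spin":0},{"dx":0,"dy":5,"dz":1,"spin":0},{"dx":0,"dy":7.5,"dz":1.5,"spin":0},{"dx":0,"dy":10,"dz":2,"spin":0},{"dx":0,"dy":12.5,"dz":2.5,"spin":0},{"dx":0,"dy":15,"dz":3,"spin":0},{"dx":0,"dy":17.5,"dz":3.5,"spin":0},{"dx":0,"dy":20,"dz":4,"spin":0},{"dx":0,"dy":22.5,"dz":4.5,"spin":0},{"dx":0,"dy":25,"dz":5,"spin":0},{"dx":0,"dy":27.5,"dz":5.5,"spin":0},{"dx":0,"dy":30,"dz":6,"spin":0},{"dx":0,"dy":32.5,"dz":6.5,"spin":0},{"dx":0,"dy":35,"dz":7,"spin":0},{"dx":0,"dy":37.5,"dz":7.6,"spin":0},{"dx":0,"dy":39.2,"dz":7.9,"spin":0},{"dx":0,"dy":40.2,"dz":8.1,"spin":0},{"dx":0,"dy":40.7,"dz":8.2,"spin":0}]'
python3 -m crank '[{"dx":0,"dy":0,"dz":0,"spin":0},{"dx":0,"dy":0,"dz":0,"spin":0},{"dx":0,"dy":0,"dz":0,"spin":0}]'
python3 - <<'E'
from h import *
go(550.1,71.7,117.5)
E
```

```text
time: 43.07
tool_pos: [549.9, 73.6, 270.8]
tcp_rot: [-3.091, 1.569, 3.025]
contact_force: [0.1, -1.0, -2.6]
grip_width: 51.6
time: 43.32
tool_pos: [549.9, 70.8, 271.6]
tcp_rot: [-2.019, 1.57, -2.188]
contact_force: [0.4, -0.8, -1.2]
grip_width: 51.6
t 43.32 tcp [549.9  70.8 271.6] w 51.6 F [ 0.4 -0.8 -1.2]
d cm [1.541e+01 1.000e-01 1.000e-02] 
axes [[-0.0, 0.169, 0.986], [-0.0, 0.986, -0.169], [-1.0, -0.001, -0.0]]
```

```bash
python3 -m crank '[{"dx":0.7,"dy":0,"dz":0,"spin":0},{"dx":2,"dy":0,"dz":0,"spin":0},{"dx":4,"dy":0,"dz":0,"spin":0},{"dx":6,"dy":0,"dz":0,"spin":0},{"dx":8,"dy":0,"dz":0,"spin":0},{"dx":10,"dy":0,"dz":0,"spin":0},{"dx":12,"dy":0,"dz":0,"spin":0},{"dx":13.5,"dy":0,"dz":0,"spin":0},{"dx":14.3,"dy":0,"dz":0,"spin":0},{"dx":14.8,"dy":0,"dz":0,"spin":0},{"dx":15,"dy":0,"dz":0,"spin":0},{"dx":15.1,"dy":0,"dz":0,"spin":0},{"dx":15.1,"dy":0,"dz":0,"spin":0},{"dx":15.1,"dy":0,"dz":0,"spin":0}]'
python3 -m crank '[{"dx":0.05,"dy":0,"dz":0,"spin":0},{"dx":0.1,"dy":0,"dz":0,"spin":0},{"dx":0.15,"dy":0,"dz":0,"spin":0},{"dx":0.15,"dy":0,"dz":0,"spin":0}]'
python3 -m crank '[{"dx":0.03,"dy":0,"dz":0,"spin":0},{"dx":0.07,"dy":0,"dz":0,"spin":0},{"dx":0.07,"dy":0,"dz":0,"spin":0}]'
```

```text
time: 44.48
tool_pos: [550.7, 71.7, 121.4]
tcp_rot: [0.098, 1.569, -0.07]
contact_force: [0.1, 0.9, -2.3]
grip_width: 51.5
time: 44.82
tool_pos: [550.2, 71.8, 119.1]
tcp_rot: [-0.496, 1.571, -0.665]
contact_force: [-0.3, -0.6, -2.3]
grip_width: 52.0
time: 45.07
tool_pos: [550.1, 71.7, 118.3]
tcp_rot: [-2.441, 1.571, -2.61]
contact_force: [0.4, -0.1, -1.3]
grip_width: 52.0
```

```bash
python3 -m crank '[{"dx":0.04,"dy":0,"dz":0,"spin":0},{"dx":0.08,"dy":0,"dz":0,"spin":0},{"dx":0.08,"dy":0,"dz":0,"spin":0},{"dx":0.08,"dy":0,"dz":0,"spin":0}]'
```

```text
time: 45.4
tool_pos: [550.2, 71.7, 117.7]
tcp_rot: [-0.203, 1.571, -0.372]
contact_force: [-0.5, -0.7, -1.9]
grip_width: 51.4
```

```bash
python3 -m crank '[{"dx":0.03,"dy":0,"dz":0,"spin":0},{"dx":0.06,"dy":0,"dz":0,"spin":0},{"dx":0.06,"dy":0,"dz":0,"spin":0},{"dx":0.06,"dy":0,"dz":0,"spin":0}]'
```

```text
time: 45.73
tool_pos: [550.4, 71.7, 117.6]
tcp_rot: [0.019, 1.57, -0.149]
contact_force: [-1.0, 1.3, 5.5]
grip_width: 51.3
```

Contact; release, rise and inspect.

```bash
python3 -m crank '[{"dx":0,"dy":0,"dz":0,"spin":0},{"dx":0,"dy":0,"dz":0,"spin":0},{"dx":0,"dy":0,"dz":0,"spin":0},{"dx":0,"dy":0,"dz":0,"spin":0},{"dx":0,"dy":0,"dz":0,"spin":0},{"dx":0,"dy":0,"dz":0,"spin":0},{"dx":-1,"dy":0,"dz":0,"spin":0},{"dx":-3,"dy":0,"dz":0,"spin":0},{"dx":-6,"dy":0,"dz":0,"spin":0},{"dx":-9,"dy":0,"dz":0,"spin":0},{"dx":-12,"dy":0,"dz":0,"spin":0},{"dx":-14.2,"dy":0,"dz":0,"spin":0},{"dx":-14.2,"dy":0,"dz":0,"spin":0},{"dx":-14.2,"dy":0,"dz":0,"spin":0}]' 100
python3 lids.py w16 170
python3 - <<'E'
from h import *
for n in("scene","side"):
    c=capture(n);cv2.imwrite(f"pics/{n}9.png",c["frame"])
    a=cv2.cvtColor(cv2.imread(f"pics/{n}0.png"),cv2.COLOR_BGR2HSV);b=cv2.cvtColor(c["frame"],cv2.COLOR_BGR2HSV)
    for col,lo,hi in (("red",(0,170,60),(6,255,255)),("blue",(105,150,60),(125,255,255)),("orange",(8,190,180),(16,255,255)),("yellow",(24,170,100),(32,255,255))):
        for q in(a,b):
            k,l,st,ce=cv2.connectedComponentsWithStats(cv2.inRange(q,lo,hi));print(n,col,[list(map(int,x)) for x in st[1:] if x[4]>15][:4])
E
```

```text
time: 46.9
tool_pos: [550.6, 71.8, 260.8]
tcp_rot: [0.141, 1.567, -0.028]
contact_force: [-0.3, -0.0, -0.6]
grip_width: 92.2
tcp [550.6  71.8 260.8] [ 0.1  1.6 -0. ]
red [ 127  168   71   66 3645] ell [162.5 200.2] [65.3 72.2] world [528.4 -41.7]
blue [ 285  169   68   65 3448] ell [318.3 201.1] [64.9 67.4] world [548.4  71.6]
green [ 542    0   46   29 1039] ell [564.6   3.7] [42.7 50.6] world [433.  304.2]
scene red [[286, 168, 24, 17, 332], [289, 209, 20, 13, 184]]
scene red [[286, 168, 24, 17, 330], [289, 209, 20, 13, 182]]
scene blue [[319, 147, 23, 16, 276], [320, 186, 18, 11, 141]]
scene blue [[320, 149, 22, 14, 248], [320, 186, 18, 12, 160]]
scene orange []
scene orange []
scene yellow [[255, 177, 31, 26, 243]]
scene yellow [[255, 177, 31, 26, 247]]
side red [[332, 165, 22, 18, 325], [338, 205, 14, 11, 120]]
side red [[332, 165, 22, 18, 324], [338, 205, 14, 11, 118]]
side blue [[312, 199, 24, 20, 393], [314, 240, 21, 12, 178]]
side blue [[313, 199, 23, 20, 381], [314, 240, 21, 12, 178]]
side orange []
side orange []
side yellow []
side yellow []
```

View pics/w16.png

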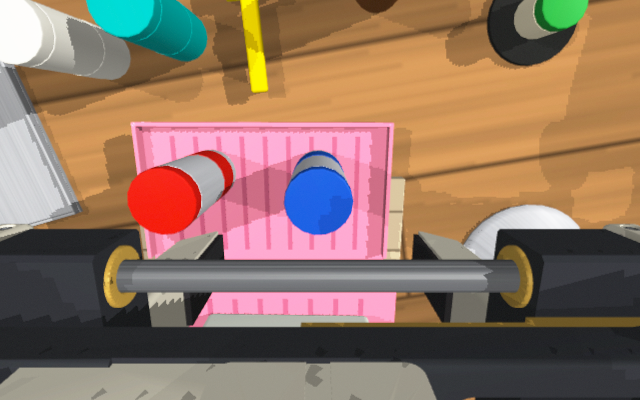

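View pics/side9.png

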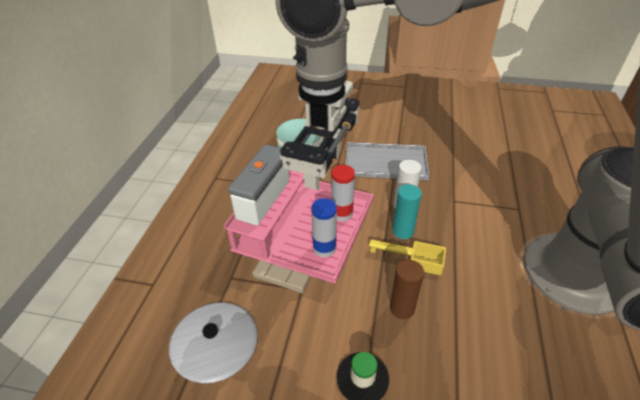

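View pics/scene9.png

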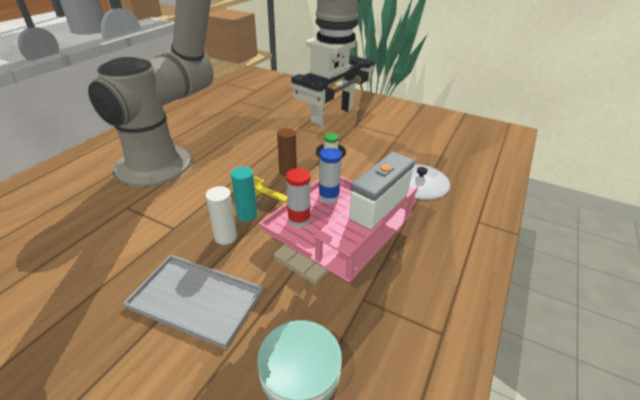

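All three are in place and upright, and the bystanders' positions are unchanged. The gripper is clear, so I'm handing in.

```bash
python3 -m crank '[{"dx":0,"dy":0,"dz":0,"spin":0},{"dx":0,"dy":0,"dz":0,"spin":0},{"dx":0,"dy":0,"dz":0,"spin":0}]'; python3 -c "
from plant import bot
print(bot.close_job())"
```

```text
time: 47.3
tool_pos: [549.9, 71.7, 258.2]
tcp_rot: [-2.933, 1.569, -3.102]
contact_force: [-0.1, 0.4, -0.0]
grip_width: 91.9
the job is handed in; nothing more can be done
None
```

I moved both canisters to the tray, set the jar on the mat while they stood there, put each canister back on the rack, and handed in at 47 s of the allowed 133 s. The hand-in gave no verdict.

- **Jar:** the wrist camera put it within about 2 mm of the mat's centre. I checked this right after release; later pictures show it still standing there.
- **Canisters:** wrist-camera positions before and after agree within about 2 mm for both. In the scene and side views their lids and bands match the starting pictures to 1–2 pixels, and both stand upright.
- **Bystanders:** the scoop did not move in the scene view, the only picture where its colour mask worked. The caddy's colour mask found nothing, so I checked the caddy, saucers and pot lid only by eye, and they look unchanged.
- **Disagreement between cameras:** before correction their mat positions differed by up to about 12 mm. I corrected each camera's offset using the canisters, then confirmed the jar was centred with a close wrist view before releasing it.

At hand-in the gripper was open, about 90 mm above the blue canister and touching nothing.

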